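# Load, latch and position the connector test carriage

## Task

Put every connector housing lying on the foam into a nest of the test carriage, one per nest and lying flat, and press all three spring-loaded covers down until their catches hold them shut, those over an empty nest too. Only then swing the clamp lever to release the carriage, slide it until its yellow pointer stands at the green mark, and swing the lever back to lock it there. Leave the pliers, the screwdriver and the jar where they are.

Things in the scene. Friction and masses are not known exactly. Their poses are not given: they have to be found in the camera images.
- plug_blue: blue plastic connector housing, a block 46 x 26 x 24 mm (its own x, y, z; origin at its centre), 30 g; may be absent
- plug_orange: orange plastic connector housing, a block 46 x 26 x 24 mm (its own x, y, z; origin at its centre), 30 g; may be absent
- plug_green: green plastic connector housing, a block 46 x 26 x 24 mm (its own x, y, z; origin at its centre), 30 g; may be absent
- plug_yellow: yellow plastic connector housing, a block 46 x 26 x 24 mm (its own x, y, z; origin at its centre), 30 g; may be absent
- fixture: the test fixture, screwed to the foam-covered bench: an aluminium bed 500 mm long (its y) and 140 mm wide (its x, from -55 to +85 mm), 12 mm thick; origin under it on the foam, whose top is 6 mm above the bench; its x points away from the robot, z up. Only its place and a small yaw change from start to start
- carriage (a joint): position in m (0 to 0.15) of the grey carriage that slides along the fixture's +y on the bed; the carriage (plate 105 x 310 mm, top face 26 mm above the fixture's origin) carries everything below except the mark. About 8 N moves it when the lever is released; with the lever locked a brake holds it against 20 N and more
- lever (a joint): angle in rad (0 to 1.4) of the steel clamp lever with a red upright knob on the carriage's +y end. 0 = locked, handle pointing to the fixture's -x (towards the robot); it swings in the horizontal plane, clockwise seen from above, and at 1.4, released, points almost to the fixture's +y. Takes 2 to 4 N at the knob, sideways, and stays where left; the brake is off above 0.8
- lever_knob (a point): top centre of the red knob, upright, 16 mm thick; its upper 20 mm are free to grip (top 40 mm above the carriage's top face). It is 65 mm from the vertical pivot, which stands on the carriage 125 mm along +y and 20 mm along +x from nest 2's centre; a hard grip that does not turn with the lever drags the loose carriage
- grip_post (a point): top centre of the orange square post (14 x 14 mm, 40 mm tall above the carriage's top face) on the carriage's -y end, for pulling or pushing the carriage
- pointer (a point): tip of the yellow pointer at the middle of the carriage's far (+x) edge
- mark: green line, 24 mm long along the fixture's x and 5 mm wide along its y, on the bed's far strip; origin at its middle; the pointer's tip is to stand beside it (same place along the fixture's y). It is at a different place along the bed at each start and does not move with the carriage
- pliers: bystander: pliers with red handles, about 155 mm long, lying on the foam
- screwdriver: bystander: blue-handled screwdriver 170 mm long lying on the foam
- jar: bystander: small clear jar with a yellow cap, 52 mm diameter, 65 mm tall
- nest1 (a point): centre of the floor of nest 1 (nests 1, 2, 3 lie along the fixture's +y, 70 mm apart), at the carriage's top face; an open black frame, inner size 54 mm along x by 34 mm along y, walls 4 mm thick and 8 mm high: a housing lies in it with its long side along x. The axes are the fixture's
- cover1 (a joint): angle in rad of the blue hinged cover over nest 1: 0 = shut and level, about 2.05 = open, leaning back towards the robot. A light spring (under 1 N at the free edge) throws it open unless it is latched: a sprung catch touches the free edge at about 0.12 rad and snaps over it in the last 0.06 rad, taking 6 to 8 N at the red free edge; latched it reads under 0.03
- cover1_hinge (a point): middle of the hinge axis of cover 1 (parallel to the fixture's y), on the robot's side of the nest, 36 mm from the nest's centre, 28 mm above the nest's floor; moves with the carriage. The cover is a plate 44 mm wide, 4 mm thick, its free edge 76 mm from the hinge, with a red strip to press at 60 to 70 mm; shut, its upper face is 4 mm above the hinge axis
- nest2 (a point): centre of the floor of nest 2 (nests 1, 2, 3 lie along the fixture's +y, 70 mm apart), at the carriage's top face; an open black frame, inner size 54 mm along x by 34 mm along y, walls 4 mm thick and 8 mm high: a housing lies in it with its long side along x. The axes are the fixture's
- cover2 (a joint): angle in rad of the blue hinged cover over nest 2: 0 = shut and level, about 2.05 = open, leaning back towards the robot. A light spring (under 1 N at the free edge) throws it open unless it is latched: a sprung catch touches the free edge at about 0.12 rad and snaps over it in the last 0.06 rad, taking 6 to 8 N at the red free edge; latched it reads under 0.03
- cover2_hinge (a point): middle of the hinge axis of cover 2 (parallel to the fixture's y), on the robot's side of the nest, 36 mm from the nest's centre, 28 mm above the nest's floor; moves with the carriage. The cover is a plate 44 mm wide, 4 mm thick, its free edge 76 mm from the hinge, with a red strip to press at 60 to 70 mm; shut, its upper face is 4 mm above the hinge axis
- nest3 (a point): centre of the floor of nest 3 (nests 1, 2, 3 lie along the fixture's +y, 70 mm apart), at the carriage's top face; an open black frame, inner size 54 mm along x by 34 mm along y, walls 4 mm thick and 8 mm high: a housing lies in it with its long side along x. The axes are the fixture's
- cover3 (a joint): angle in rad of the blue hinged cover over nest 3: 0 = shut and level, about 2.05 = open, leaning back towards the robot. A light spring (under 1 N at the free edge) throws it open unless it is latched: a sprung catch touches the free edge at about 0.12 rad and snaps over it in the last 0.06 rad, taking 6 to 8 N at the red free edge; latched it reads under 0.03
- cover3_hinge (a point): middle of the hinge axis of cover 3 (parallel to the fixture's y), on the robot's side of the nest, 36 mm from the nest's centre, 28 mm above the nest's floor; moves with the carriage. The cover is a plate 44 mm wide, 4 mm thick, its free edge 76 mm from the hinge, with a red strip to press at 60 to 70 mm; shut, its upper face is 4 mm above the hinge axis

How it is judged:
By the outcome, as a careful person would: the job done as asked, in the order asked, and still so for the second after the job is handed in, with the robot touching nothing.
Of plug_blue, plug_orange, plug_green, plug_yellow only 2 to 3 are there at a start; the rules pass over those that are not, and their reading is None.
At some moment in a run one of plug_blue, plug_orange, plug_green, plug_yellow may be knocked a few centimetres aside while the robot is not near it.
Once in a run the grip may slacken for a moment while it holds something.
It also fails if it takes over 200 s, if anything falls off the work surface, if the arm or the gripper's body presses on something with over 40 N, if the wrist force passes 120 N, or if a joint passes its speed limit or range.

## Robot

A 6-joint arm with a two-finger parallel gripper is mounted at the origin on the work surface. World frame = base frame: x ahead of the robot, y to its left, z up, the work surface at z = 0. Lengths are in m, angles in rad, forces in N, time in s.
With the tool pointing down it reaches from about 0.25 to 0.725 m from the base axis. Payload 4 kg.
Tool frame: the origin (TCP) lies on the centre line of the jaws, within the pads' length; the fingertips stand 8 mm ahead of it and the grasp point (between the pads) lies 11 mm behind it (ctrl.tips_ahead is the distance from the TCP to the fingertips, in m); z points along the fingers, y is the line along which they close (so a half turn about z gives the same grasp; the last joint's range is limited). The gripper opens to 85 mm and grips with 20 to 120 N. Pads are 22 mm wide; open, the fingers measure 114 mm over their backs; the gripper's body (76 mm by 85 mm) begins 54 mm behind the grasp point. The pads swing forward as they close: fully open they stand 13 mm farther back than shut.
Start: joints at [-1.29, 0.241, 0.005, 1.335, 0, 1.571], TCP at [0.139, -0.48, 0.239] pointing down, gripper open.
Joint ranges: [-2.72, 2.72], [-1.05, 1.87], [-1.09, 1.28], [-1.99, 2.15], [-1.42, 1.44], [-3.14, 3.14]. Speed limits (rad/s): [2.79, 2.79, 3.14, 3.14, 3.14, 3.14].

## Interface

Orientations are given as [roll, pitch, yaw] about the fixed x, y, z axes, in that order (R = Rz(yaw) Ry(pitch) Rx(roll)).
In Python, from bench import ctrl gives the robot as it stands.
- The arm moves only by the shell command python3 -m jog 'ROWS' [FORCE]. ROWS is JSON, a list that holds one entry, the list of rows, each a list of 7 numbers: the shift along the tool's x, y, z in cm, then the turn, a rotation vector about the tool's x, y, z in rad, then the opening, from 0 (shut) to 1 (fully open). A call has 1 to 12 rows; each row shifts and turns the commanded pose from where the row before left it, along the tool's axes as they then stand; what a row does not reach is not made up. A row lasts 1/8 s, in which the tool goes at most 62.5 mm and 10.7 degrees, less where a joint would pass 70% of its speed; a pose out of reach is approached as far as the arm can. A call with a gripper value outside its range is refused whole. The fingers move at their own pace and stop on an object; FORCE is the grip in N (left out, the last holds). Time passes only in rows, so rows that do not move let the fingers close. It gives the time, the measured TCP pose, the force, the opening and the grip force at its end, in the units of the state.
- ctrl.get_obs(): the state, without advancing time (a new reading comes with each control period).
- ctrl.snapshot(name): name is "scene" or "top" or "wrist"; returns a dict with "image" (480x640x3 uint8, blue, green, red), "vfov" (degrees; the focal length in pixels is half the picture's height over the tangent of half this angle, whatever the lens; pixels are square), "cx", "cy" (the principal point, pixels), "k1" (the pictures are not rectified: a ray, as slopes to the right and down, at radius r is drawn at 1 + k1 r^2 times it, then the intrinsics apply), "extrinsics" (4x4, takes a point from camera to world coordinates). Camera axes: x right, y up, looking along -z (the intrinsics and any distortion apply to the point x, -y, -z); pixel columns grow to the right and rows downward; lengths in m; the calibration is good to about 2 mm. A picture is of the moment at which its call begins. There is no depth.
- ctrl.close_job(): hands the job in; it is judged then, once.
The state is a dict: "time_s": time; "joint_positions": joint angles; "qvel": joint speeds; "joint_efforts": joint torques, N m; "tool_pos": TCP position; "tcp_rot": TCP orientation; "force": force on the tool from outside, world axes, zero at the start; "torque": the same for the moment, N m; "grip_width": opening from 0.0 (shut) to 1.0 (fully open); "grasp_force": force on a finger pad.
Only numpy, scipy, OpenCV 4.12 (cv2) and the standard library are available. Lean on these libraries where they do the work, as an engineer would, in place of code of your own. Each camera call takes 0.05 s, during which the arm holds its last target. There are 200 camera calls.

## Working session

There is one attempt and no reset: what is moved stays moved. The work goes in short steps, Python scripts to look and compute and a shell command to move; the robot and the scene stay as the last step left them, time stands still between calls to the robot, and variables do not carry over. Pictures are saved under pics/ and viewed, at most 14 in all, crops included, and the job is handed in when it is done.

```bash
ls; mkdir -p pics
cat > h.py <<'E'
import numpy as np, cv2, json
from bench import ctrl
from scipy.spatial.transform import Rotation as R
def snap(n,f):
    s=ctrl.snapshot(n); cv2.imwrite(f'pics/{f}.png',s['image'])
    np.savez(f'pics/{f}.npz',**{k:np.array(v) for k,v in s.items()}); return s
def load(f): return np.load(f'pics/{f}.npz')
def K(s):
    f=240/np.tan(np.radians(float(s['vfov']))/2)
    return np.array([[f,0,float(s['cx'])],[0,f,float(s['cy'])],[0,0,1.]]),np.array([float(s['k1']),0,0,0])
def px2w(s,uv,z):
    k,d=K(s); T=s['extrinsics']
    p=cv2.undistortPoints(np.array(uv,float).reshape(-1,1,2),k,d).reshape(-1,2)
    r=np.c_[p[:,0],-p[:,1],-np.ones(len(p))]@T[:3,:3].T
    o=T[:3,3]; return o+r*((np.broadcast_to(z,len(p))-o[2])/r[:,2])[:,None]
def w2px(s,P):
    k,d=K(s); T=s['extrinsics']; c=(np.atleast_2d(P)-T[:3,3])@T[:3,:3]
    c=c*[1,-1,-1]; return cv2.projectPoints(c,np.zeros(3),np.zeros(3),k,d)[0].reshape(-1,2)
def st():
    o=ctrl.get_obs(); print({k:np.round(o[k],4).tolist() for k in('time_s','tool_pos','tcp_rot','joint_positions','force','grip_width','grasp_force')}); return o
E
python3 - <<'E'
from h import *
for n in('scene','top'): s=snap(n,n+'0'); print(s['extrinsics'].round(3).tolist(),s['vfov'],s['k1'],s['cx'],s['cy'])
o=st(); print(R.from_euler('xyz',o['tcp_rot']).as_matrix().round(3))
E
```

```text
pics
[[0.798, -0.524, 0.297, 0.856], [0.602, 0.694, -0.394, -0.408], [0.001, 0.493, 0.87, 0.991], [0.0, 0.0, 0.0, 1.0]] 48.108404246527414 0.019374005597449853 318.5107700965647 232.68214184232465
[[0.012, 0.995, -0.1, 0.385], [-1.0, 0.01, -0.016, -0.018], [-0.015, 0.1, 0.995, 1.517], [0.0, 0.0, 0.0, 1.0]] 44.61881329932808 -0.16688162547798988 319.80059069357543 233.61464028715014
{'time_s': 0.1, 'tool_pos': [0.1384, -0.4799, 0.2385], 'tcp_rot': [-3.1397, 0.0, 0.2808], 'joint_positions': [-1.29, 0.2413, 0.0038, 1.3352, -0.0, 1.5708], 'force': [0.055, -0.2883, -0.5172], 'grip_width': 0.9994, 'grasp_force': 0.0}
[[ 0.961  0.277 -0.001]
 [ 0.277 -0.961  0.002]
 [-0.    -0.002 -1.   ]]
```

View pics/top0.png

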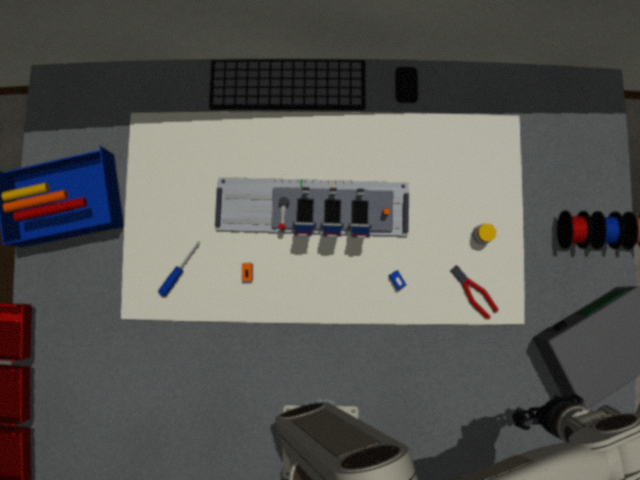

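View pics/scene0.png

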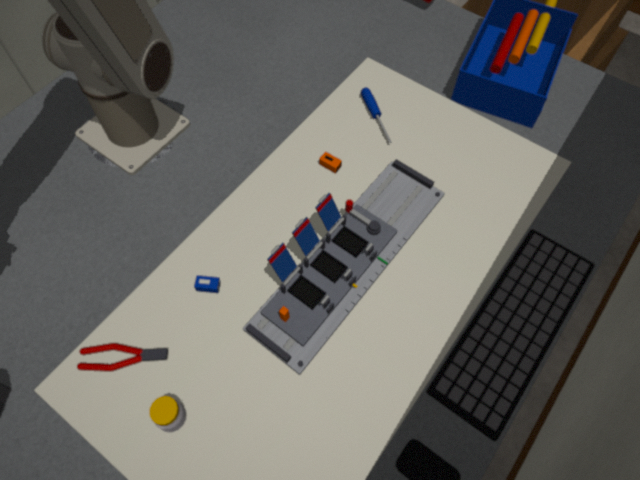

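Top view: two housings, orange at (247,272) and blue at (397,281); the fixture spans (217..409, 178..236). The lever knob is at (281,226), the post at (385,212) and the mark near (303,184). I'll enlarge these areas.

Run:
```python
from h import *
a=cv2.imread('pics/top0.png'); b=cv2.imread('pics/scene0.png')
c=cv2.resize(a[170:245,212:412],None,fx=4,fy=4,interpolation=3)
d=cv2.resize(a[255:300,230:280],None,fx=6,fy=6,interpolation=3)
e=cv2.resize(a[262:302,375:425],None,fx=6,fy=6,interpolation=3)
im=np.zeros((600,800,3),np.uint8); im[:300]=c; im[310:580,:300]=d; im[310:550,310:610]=e
cv2.imwrite('pics/c1.png',im)
cv2.imwrite('pics/c2.png',cv2.resize(b[150:380,240:450],None,fx=2.6,fy=2.6,interpolation=3))
```

```text
(no output)
```

View pics/c1.png

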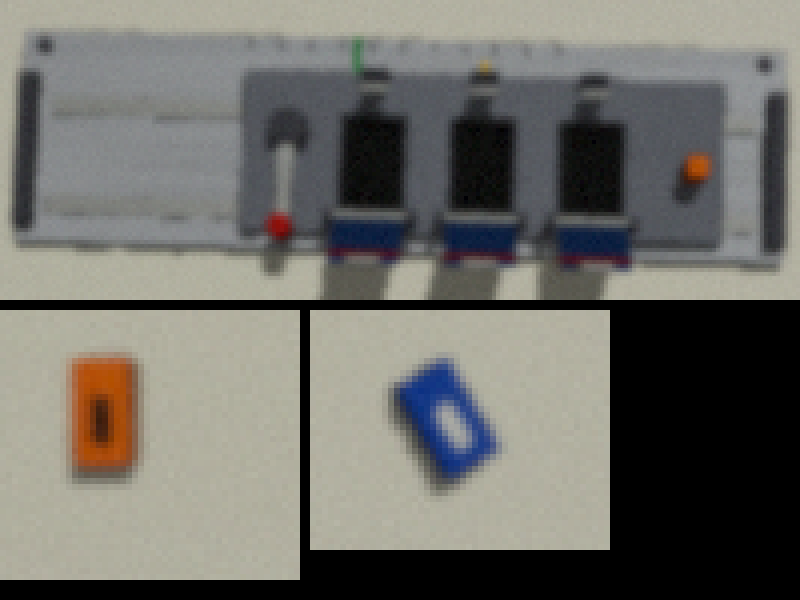

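View pics/c2.png

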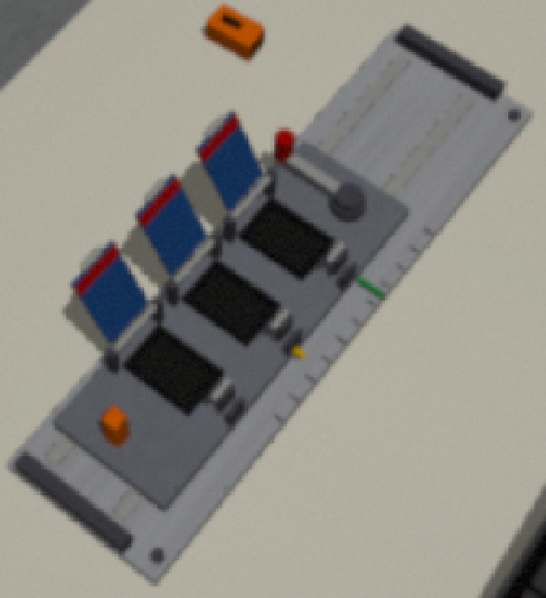

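Crops: fixture corners in c1 at (28,32), (788,55), (780,268) and (14,243); knob top at (280,225), post top at (699,167), mark at (358,55), pointer tip at (485,66). Orange corners are (70,357), (137,357), (135,470), (72,470). Blue corners are (447,358), (498,450), (450,480), (395,388).

Run:
```python
from h import *
s=load('top0')
def c(p,f,ox,oy,x0=0,y0=0): p=np.array(p,float); return (p-[x0,y0]+.5)/f-.5+[ox,oy]
bed=px2w(s,c([(28,32),(788,55),(780,268),(14,243)],4,212,170),.018)
print('bed',bed.round(4).tolist(),bed.mean(0).round(4))
e=bed[0]-bed[1]; f=bed[3]-bed[2]; print('len',np.linalg.norm(e),np.linalg.norm(f),'yaw',np.degrees([np.arctan2(-v[0],v[1]) for v in(e,f)]), 'w',np.linalg.norm(bed[0]-bed[3]))
for n,p,z in[('knob',(280,225),.072),('post',(699,167),.072),('mark',(358,55),.018),('ptr',(485,66),.032),('n3tl',(343,117),.04),('n3tr',(407,117),.04),('n2tl',(453,120),.04),('n2tr',(515,120),.04),('n1tl',(562,123),.04),('n1tr',(626,123),.04)]:
  print(n,px2w(s,c([p],4,212,170),z).round(4)[0])
o=px2w(s,c([(70,357),(137,357),(135,470),(72,470)],6,230,255,0,310),.03)
b=px2w(s,c([(447,358),(498,450),(450,480),(395,388)],6,375,262,310,310),.03)
for q in(o,b):
  d=q[1]-q[2] if 0 else None
  E=[np.linalg.norm(q[i]-q[(i+1)%4]) for i in range(4)]
  print(q.mean(0).round(4),np.round(E,3), q.round(3).tolist())
```

```text
bed [[0.6797, 0.2731, 0.018], [0.6688, -0.2243, 0.018], [0.5293, -0.2183, 0.018], [0.5404, 0.2779, 0.018]] [0.6045 0.0271 0.018 ]
len 0.49753362304474125 0.49631535154403694 yaw [-1.26538405 -1.28427425] w 0.13942942356212112
knob [0.5477 0.1002 0.072 ]
post [ 0.5868 -0.1606  0.072 ]
mark [0.6657 0.0559 0.018 ]
ptr [ 0.6566 -0.0267  0.032 ]
n3tl [0.6212 0.0638 0.04  ]
n3tr [0.6216 0.0229 0.04  ]
n2tl [ 0.62   -0.0066  0.04  ]
n2tr [ 0.6203 -0.0461  0.04  ]
n1tl [ 0.6187 -0.0762  0.04  ]
n1tr [ 0.6192 -0.1171  0.04  ]
[0.4336 0.1906 0.03  ] [0.029 0.048 0.027 0.048] [[0.457, 0.206, 0.03], [0.458, 0.177, 0.03], [0.41, 0.177, 0.03], [0.409, 0.204, 0.03]]
[ 0.4178 -0.1933  0.03  ] [0.044 0.024 0.045 0.026] [[0.444, -0.193, 0.03], [0.405, -0.215, 0.03], [0.392, -0.194, 0.03], [0.431, -0.171, 0.03]]
```

```bash
cat >> h.py <<'E'
def go(x,y,z,yaw):
    o=ctrl.get_obs(); A=R.from_euler('xyz',o['tcp_rot']); B=R.from_euler('xyz',[np.pi,0,yaw])
    d=B.inv().apply(np.array([x,y,z])-o['tool_pos'])*100
    print('turn(rv, tool)',(A.inv()*B).as_rotvec().round(3),'then shift cm',d.round(2),'norm',np.linalg.norm(d).round(1))
E
python3 - <<'E'
from h import *
go(.405,-.19,.22,.51)
E
```

```text
turn(rv, tool) [-0.002 -0.    -0.229] then shift cm [ 37.42 -12.28   1.85] norm 39.4
```

```bash
python3 -m jog '[[[0,0,0,0,0,-0.115,1],[0,0,0,0,0,-0.115,1],[5.3,-1.75,0.27,0,0,0,1],[5.3,-1.75,0.27,0,0,0,1],[5.3,-1.75,0.27,0,0,0,1],[5.3,-1.75,0.27,0,0,0,1],[5.3,-1.75,0.27,0,0,0,1],[5.3,-1.75,0.27,0,0,0,1],[5.3,-1.75,0.27,0,0,0,1],[0,0,0,0,0,0,1]]]'
python3 - <<'E'
from h import *
st(); s=snap('wrist','w1'); print(s['extrinsics'].round(3).tolist(),w2px(s,[[.418,-.193,.03]]))
E
```

```text
time_s: 1.35
tool_pos: [0.404, -0.1893, 0.2197]
tcp_rot: [-3.14, 0.0, 0.518]
force: [-0.7, 0.0, -0.4]
grip_width: 0.999
grasp_force: 0.0
{'time_s': 1.35, 'tool_pos': [0.404, -0.1893, 0.2197], 'tcp_rot': [-3.1404, 0.0002, 0.5177], 'joint_positions': [-0.4386, 0.1454, -0.1656, 1.2608, 0.0006, 2.1853], 'force': [-0.7188, 0.0466, -0.3989], 'grip_width': 0.9995, 'grasp_force': 0.0}
[[0.495, 0.838, 0.23, 0.462], [-0.869, 0.478, 0.129, -0.158], [-0.001, -0.264, 0.965, 0.355], [0.0, 0.0, 0.0, 1.0]] [[329.3230866  209.41009879]]
```

View pics/w1.png

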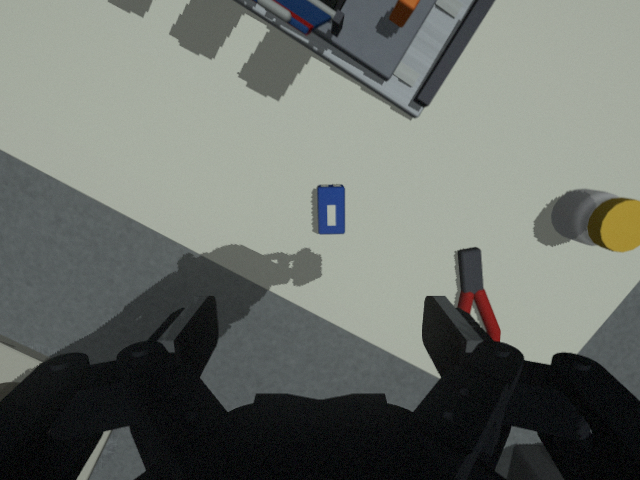

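Wrist view: the blue housing's top face spans (318,187) to (345,234), aligned with the tool. The jar is at (600,220) and the pliers at (470,290), both clear of it.

Run:
```python
from h import *
s=load('w1')
q=px2w(s,[(319,187.5),(343.5,187.5),(345.5,234.5),(317.5,234.5)],.03); print(q.round(4),q.mean(0))
v=(q[0]+q[1]-q[2]-q[3]); yaw=np.arctan2(v[1],v[0]); print(yaw, [np.linalg.norm(q[i]-q[(i+1)%4]).round(4) for i in range(4)])
m=q.mean(0); go(m[0],m[1],.024,yaw)
# fixture corner check
print(px2w(s,[(416,116)],.018))
```

```text
[[ 0.4312 -0.1742  0.03  ]
 [ 0.4425 -0.1942  0.03  ]
 [ 0.4045 -0.219   0.03  ]
 [ 0.391  -0.1954  0.03  ]] [ 0.41729545 -0.19567595  0.03      ]
0.5315337062912895 [np.float64(0.023), np.float64(0.0455), np.float64(0.0272), np.float64(0.0454)]
turn(rv, tool) [-0.001  0.001 -0.016] then shift cm [ 1.    1.17 19.58] norm 19.6
[[ 0.53170176 -0.22022296  0.018     ]]
```

```bash
python3 -m jog '[[[1,1.15,4.5,0,0,-0.015,0.6],[0,0,5,0,0,0,0.6],[0,0,5,0,0,0,0.6],[0,0,3.5,0,0,0,0.6],[0,0,1.6,0,0,0,0.6],[0,0,0.2,0,0,0,0.6],[0,0,0,0,0,0,0.6],[0,0,0,0,0,0,0],[0,0,0,0,0,0,0],[0,0,0,0,0,0,0],[0,0,0,0,0,0,0]]]' 40
```

```text
time_s: 2.78
tool_pos: [0.4176, -0.1979, 0.0236]
tcp_rot: [3.139, -0.001, 0.526]
force: [-1.7, -0.5, 6.7]
grip_width: 0.293
grasp_force: 40.6
```

```bash
python3 -m jog '[[[0,0,-5,0,0,0,0],[0,0,-6,0,0,0,0],[0,0,-6,0,0,0,0],[0,0,-6,0,0,0,0],[0,0,0,0,0,0.18,0],[0,0,0,0,0,0.18,0],[0,0,0,0,0,0.18,0]]]' 40
python3 - <<'E'
from h import *
st();go(.505,-.03,.26,-.022)
E
```

```text
time_s: 3.65
tool_pos: [0.4165, -0.1971, 0.2526]
tcp_rot: [3.141, -0.0, -0.02]
force: [0.3, 0.5, -0.6]
grip_width: 0.299
grasp_force: 39.8
{'time_s': 3.65, 'tool_pos': [0.4165, -0.1971, 0.2526], 'tcp_rot': [3.1415, -0.0003, -0.0198], 'joint_positions': [-0.442, 0.157, -0.065, 1.3484, 0.0, 2.7194], 'force': [0.3095, 0.5357, -0.6064], 'grip_width': 0.2988, 'grasp_force': 39.8051}
turn(rv, tool) [ 0.    -0.     0.002] then shift cm [  8.48 -16.9   -0.74] norm 18.9
```

```bash
python3 -m jog '[[[2.8,-4.5,-0.25,0,0,0,0],[2.8,-4.5,-0.25,0,0,0,0],[2.8,-4.5,-0.25,0,0,0,0],[0,0,0,0,0,0,0]]]' 40
python3 - <<'E'
from h import *
st(); s=snap('wrist','w2'); print(s['extrinsics'].round(3).tolist())
E
```

```text
time_s: 4.15
tool_pos: [0.504, -0.0605, 0.2597]
tcp_rot: [-3.141, -0.0, -0.008]
force: [-0.5, -0.9, -0.2]
grip_width: 0.288
grasp_force: 39.8
{'time_s': 4.15, 'tool_pos': [0.504, -0.0605, 0.2597], 'tcp_rot': [-3.141, -0.0004, -0.0084], 'joint_positions': [-0.1199, 0.2478, 0.0673, 1.3901, 0.0006, 3.0301], 'force': [-0.4806, -0.9099, -0.1746], 'grip_width': 0.2882, 'grasp_force': 39.8146}
[[-0.009, 0.965, 0.263, 0.57], [-1.0, -0.008, -0.002, -0.063], [-0.0, -0.263, 0.965, 0.395], [0.0, 0.0, 0.0, 1.0]]
```

View pics/w2.png

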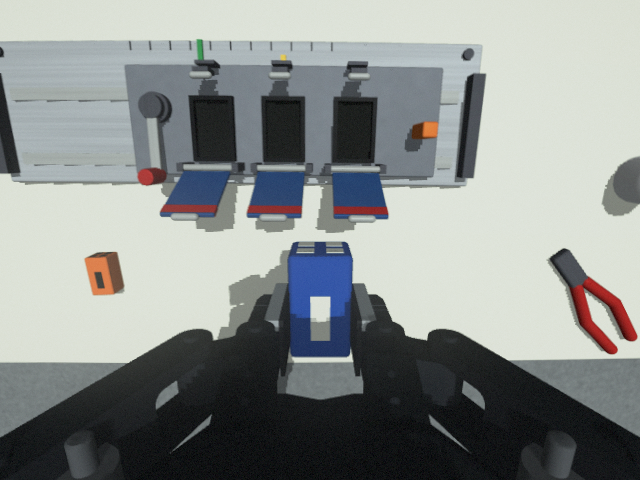

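Wrist view: the blue housing is held straight. Far outer frame corners are nest1 (334,97)/(377,97), nest2 (262,96)/(305,96) and nest3 (190,96)/(234,96). The bed's right corners are (481,45) and (466,186), the mark runs (197..202, 40..62), and the pointer tip is at (283,56). I'll fit the pose from these.

Run:
```python
from h import *
from scipy.optimize import least_squares
s=load('w2')
M=[];U=[]
for k,(a,b) in zip((-1,0,1),(((334,97),(377,97)),((262,96),(305,96)),((190,96),(234,96)))):
  M+=[(.031,.07*k+.021,.040),(.031,.07*k-.021,.040)];U+=[a,b]
M=np.array(M);U=np.array(U,float)
def W(p,M): c,n=np.cos(p[2]),np.sin(p[2]); return np.c_[p[0]+c*M[:,0]-n*M[:,1],p[1]+n*M[:,0]+c*M[:,1],M[:,2]]
r=least_squares(lambda p:(w2px(s,W(p,M))-U).ravel(),[.589,-.026,-.022]); print('nest2 pose',r.x.round(4),r.fun.round(1))
q=W(r.x,np.array([(0,-.07,.032),(.31*0-.045,.125,.072),(.02,.125,.05)])); print(q.round(4), w2px(s,q).round(0).tolist())
b=px2w(s,[(481,45),(466,186),(1,48)],.018); print('bed corners',b.round(4)[:2].tolist())
e=b[0]-b[1]; print('yaw',np.arctan2(e[1],e[0]),np.linalg.norm(e))
print('mark',px2w(s,[(200,51)],.018),'ptr',[px2w(s,[(283,57)],z).round(4) for z in(.02,.032)],'post',px2w(s,[(429,130)],.072))
p=px2w(s,[(290,255),(351,255),(348,355),(292,355)],.265);print('plug top',p.round(3).tolist())
n1=q[0]; go(n1[0],n1[1],.15,r.x[2])
```

```text
nest2 pose [ 0.5893 -0.0279 -0.0158] [ 0.6 -0.4  1.3  0.  -0.2  0.2  0.5  0.4 -0.8 -0.1 -1.3  0. ]
[[ 0.5882 -0.0979  0.032 ]
 [ 0.5462  0.0978  0.072 ]
 [ 0.6112  0.0968  0.05  ]] [[355.0, 131.0], [147.0, 178.0], [151.0, 107.0]]
bed corners [[0.6698, -0.2233, 0.018], [0.5309, -0.2218, 0.018]]
yaw -0.010583481124022054 0.1388441207771452
mark [[0.66643156 0.05539066 0.018     ]] ptr [array([[ 0.6594, -0.0271,  0.02  ]]), array([[ 0.6566, -0.0282,  0.032 ]])] post [[ 0.58662111 -0.16070494  0.072     ]]
plug top [[0.53, -0.051, 0.265], [0.53, -0.075, 0.265], [0.485, -0.074, 0.265], [0.485, -0.05, 0.265]]
turn(rv, tool) [0.    0.001 0.005] then shift cm [ 8.58  3.45 10.95] norm 14.3
```

```bash
python3 -m jog '[[[4.2,1.8,2.7,0,0,0.005,0],[4.2,1.8,2.7,0,0,0.005,0],[0,0,3,0,0,0,0],[0,0,3,0,0,0,0],[0,0,2.5,0,0,0,0],[0,0,0,0,0,0,0],[0,0,0,0,0,0,0]]]' 40
python3 - <<'E'
from h import *
st(); go(.586,-.0965,.051,-.018)
E
```

```text
time_s: 5.08
tool_pos: [0.5861, -0.1018, 0.122]
tcp_rot: [3.141, -0.001, -0.025]
force: [0.4, -0.3, 0.1]
grip_width: 0.286
grasp_force: 39.8
{'time_s': 5.075, 'tool_pos': [0.5861, -0.1018, 0.122], 'tcp_rot': [3.1413, -0.0012, -0.0253], 'joint_positions': [-0.1719, 0.4968, 0.0681, 1.1408, -0.0001, 2.995], 'force': [0.3562, -0.303, 0.1238], 'grip_width': 0.2858, 'grasp_force': 39.8099}
turn(rv, tool) [ 0.    -0.001 -0.007] then shift cm [-0.02 -0.53  7.1 ] norm 7.1
```

```bash
python3 -m jog '[[[0,-0.5,0,0,0,-0.005,0],[0,0,2.5,0,0,0,0],[0,0,2,0,0,0,0],[0,0,0,0,0,0,0],[0,0,0,0,0,0,0]]]' 40
python3 - <<'E'
from h import *
st(); go(.586,-.0965,.051,-.018)
E
```

```text
time_s: 5.7
tool_pos: [0.587, -0.0959, 0.0773]
tcp_rot: [3.141, -0.002, -0.019]
force: [0.5, -1.0, -0.3]
grip_width: 0.292
grasp_force: 39.8
{'time_s': 5.7, 'tool_pos': [0.587, -0.0959, 0.0773], 'tcp_rot': [3.1413, -0.0022, -0.0189], 'joint_positions': [-0.1619, 0.536, 0.0072, 1.0397, 0.0, 2.9986], 'force': [0.5109, -0.9956, -0.3209], 'grip_width': 0.2916, 'grasp_force': 39.8176}
turn(rv, tool) [ 0.    -0.002 -0.001] then shift cm [-0.1   0.07  2.63] norm 2.6
```

```bash
python3 -m jog '[[[-0.1,0.05,1.3,0,0,0,0],[0,0,1,0,0,0,0],[0,0,0.3,0,0,0,0],[0,0,0,0,0,0,0],[0,0,0,0,0,0,0]]]' 40
python3 - <<'E'
from h import *
st(); snap('wrist','w3')
E
```

```text
time_s: 6.32
tool_pos: [0.5851, -0.0964, 0.0497]
tcp_rot: [3.142, 0.0, -0.019]
force: [0.0, -0.5, -1.2]
grip_width: 0.288
grasp_force: 45.9
{'time_s': 6.325, 'tool_pos': [0.5851, -0.0964, 0.0497], 'tcp_rot': [3.1416, 0.0, -0.0192], 'joint_positions': [-0.1633, 0.5632, -0.0269, 0.9806, -0.0, 2.9975], 'force': [0.023, -0.5359, -1.2014], 'grip_width': 0.2882, 'grasp_force': 45.8863}
```

View pics/w3.png

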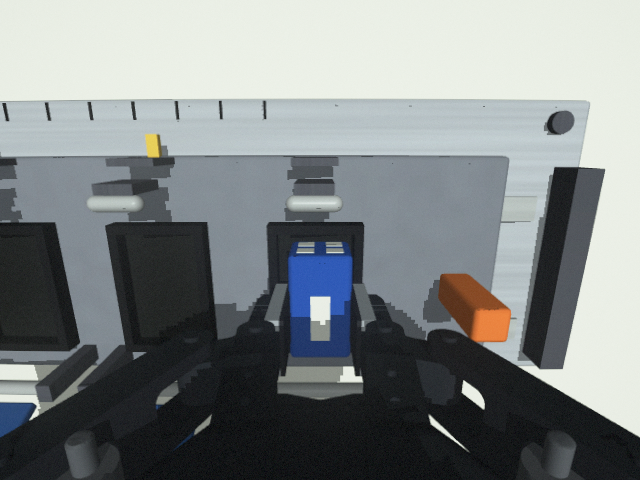

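Wrist view: the blue housing sits inside nest1's frame (frame 267..363, housing 289..351). I'll release, lift, turn half round and go to orange.

```bash
python3 -m jog '[[[0,0,0,0,0,0,0.5],[0,0,0,0,0,0,0.5],[0,0,-2,0,0,0,0.5],[0,0,-5,0,0,0,0.5],[0,0,-6,0,0,0,0.6],[0,0,-6,0,0,0,0.6],[-2,0,0,0,0,-0.18,0.6],[-2,0,0,0,0,-0.18,0.6],[-2,0,0,0,0,-0.18,0.6],[0,0,0,0,0,-0.18,0.6],[0,0,0,0,0,-0.18,0.6],[0,0,0,0,0,-0.18,0.6]]]' 40;  python3 -m jog '[[[0,0,0,0,0,-0.18,0.6],[0,0,0,0,0,-0.18,0.6],[0,0,0,0,0,-0.18,0.6],[0,0,0,0,0,-0.18,0.6],[0,0,0,0,0,-0.18,0.6],[0,0,0,0,0,-0.18,0.6],[0,0,0,0,0,-0.18,0.6],[0,0,0,0,0,-0.18,0.6],[0,0,0,0,0,-0.18,0.6],[0,0,0,0,0,0,0.6]]]' 40
python3 - <<'E'
from h import *
st(); go(.434,.19,.22,3.12)
s=ctrl.snapshot('top'); cv2.imwrite('pics/t2.png',cv2.resize(s['image'][170:305,150:430],None,fx=2.8,fy=2.8,interpolation=3))
E
```

```text
time_s: 7.88
tool_pos: [0.5264, -0.1059, 0.2401]
tcp_rot: [3.141, -0.0, 1.067]
force: [-0.7, 0.1, -0.3]
grip_width: 0.598
grasp_force: 0.0
time_s: 9.12
tool_pos: [0.5265, -0.1059, 0.24]
tcp_rot: [3.142, 0.0, 2.679]
force: [0.3, -1.4, 0.7]
grip_width: 0.6
grasp_force: 0.0
{'time_s': 9.125, 'tool_pos': [0.5265, -0.1059, 0.24], 'tcp_rot': [3.1416, 0.0001, 2.6787], 'joint_positions': [-0.1985, 0.314, 0.1059, 1.3627, 0.0, 0.2644], 'force': [0.2621, -1.3597, 0.7333], 'grip_width': 0.6004, 'grasp_force': 0.0}
turn(rv, tool) [ 0.     0.    -0.441] then shift cm [ 9.88 29.38  2.  ] norm 31.1
```

View pics/t2.png

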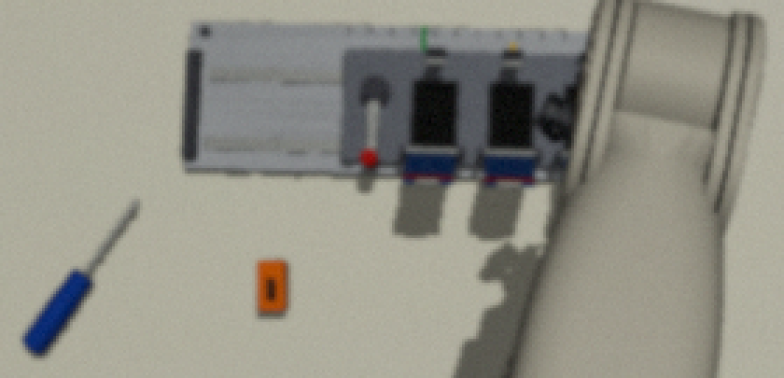

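The orange housing hasn't moved (top view about (247,273)). Moving over it.

```bash
python3 -m jog '[[[0,0,0,0,0,-0.15,0.6],[0,0,0,0,0,-0.15,0.6],[0,0,0,0,0,-0.15,0.6],[1.4,4.9,0.3,0,0,0,0.6],[1.4,4.9,0.3,0,0,0,0.6],[1.4,4.9,0.3,0,0,0,0.6],[1.4,4.9,0.3,0,0,0,0.6],[1.4,4.9,0.3,0,0,0,0.6],[1.4,4.9,0.3,0,0,0,0.6],[0,0,0,0,0,0,0.6],[0,0,0,0,0,0,0.6]]]' 40
python3 - <<'E'
from h import *
st(); s=snap('wrist','w4'); print(w2px(s,[[.434,.19,.03]]))
E
```

```text
time_s: 10.55
tool_pos: [0.4456, 0.1889, 0.222]
tcp_rot: [-3.141, 0.0, 3.13]
force: [0.2, -0.5, -0.1]
grip_width: 0.598
grasp_force: 0.0
{'time_s': 10.55, 'tool_pos': [0.4456, 0.1889, 0.222], 'tcp_rot': [-3.1411, 0.0002, 3.13], 'joint_positions': [0.4013, 0.2176, -0.0705, 1.2828, -0.0005, 0.4128], 'force': [0.1851, -0.4871, -0.1044], 'grip_width': 0.598, 'grasp_force': 0.0}
[[322.70448022 209.42595055]]
```

View pics/w4.png

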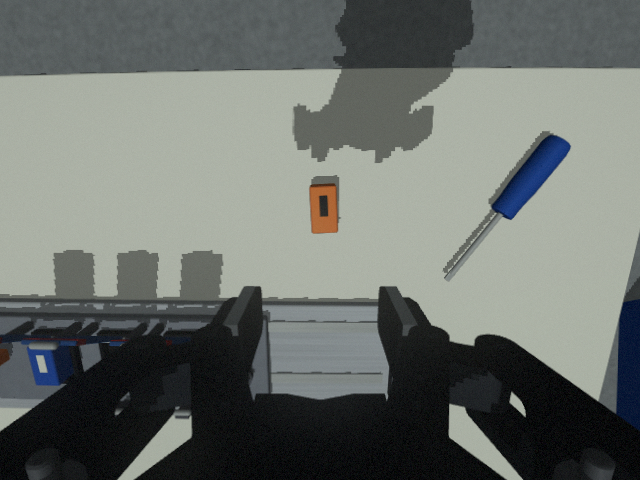

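The orange top face has corners (310,187), (335,184), (338,232), (312,234). The screwdriver is clear of it.

Run:
```python
from h import *
s=load('w4')
q=px2w(s,[(310,187),(335,185),(338.5,232),(312,234)],.03); m=q.mean(0)
v=(q[3]+q[2]-q[1]-q[0]); yaw=np.arctan2(v[1],v[0]); print(m,yaw,[np.linalg.norm(q[i]-q[(i+1)%4]).round(4) for i in range(4)])
go(m[0],m[1],.0225,yaw+np.pi)
```

```text
[0.4344871 0.1911336 0.03     ] 0.04915851347965064 [np.float64(0.0236), np.float64(0.0457), np.float64(0.026), np.float64(0.0457)]
turn(rv, tool) [-0.     0.    -0.062] then shift cm [ 1.12  0.33 19.95] norm 20.0
```

```bash
python3 -m jog '[[[0,0,0,0,0,-0.06,0.6],[1.1,0.3,4.5,0,0,0,0.6],[0,0,5,0,0,0,0.6],[0,0,5,0,0,0,0.6],[0,0,3.7,0,0,0,0.6],[0,0,1.6,0,0,0,0.6],[0,0,0.1,0,0,0,0.6],[0,0,0,0,0,0,0],[0,0,0,0,0,0,0],[0,0,0,0,0,0,0],[0,0,0,0,0,0,0]]]' 40;python3 -m jog '[[[0,0,-4.5,0,0,0,0],[0,0,-6,0,0,0,0],[0,0,-6,0,0,0,0],[0,0,-6,0,0,0,0],[0,0,0,0,0,0.06,0],[0,0,0,0,0,0,0]]]' 40
python3 - <<'E'
from h import *
st(); go(.589,-.0265,.25,3.122)
E
```

```text
time_s: 11.98
tool_pos: [0.4357, 0.1917, 0.0242]
tcp_rot: [3.141, 0.003, -3.093]
force: [0.6, -1.6, 5.5]
grip_width: 0.287
grasp_force: 40.0
time_s: 12.72
tool_pos: [0.4345, 0.1916, 0.2485]
tcp_rot: [3.141, 0.001, 3.132]
force: [-0.7, -0.1, -1.2]
grip_width: 0.294
grasp_force: 39.5
{'time_s': 12.725, 'tool_pos': [0.4345, 0.1916, 0.2485], 'tcp_rot': [3.1409, 0.0011, 3.1318], 'joint_positions': [0.4153, 0.1858, -0.0407, 1.3431, 0.0002, 0.425], 'force': [-0.7452, -0.1408, -1.2468], 'grip_width': 0.294, 'grasp_force': 39.515}
turn(rv, tool) [0.001 0.001 0.01 ] then shift cm [-15.88 -21.5   -0.15] norm 26.7
```

```bash
python3 -m jog '[[[-3.2,-4.3,0,0,0,0.01,0],[-3.2,-4.3,0,0,0,0,0],[-3.2,-4.3,0,0,0,0,0],[-3.2,-4.3,0,0,0,0,0],[-3.2,-4.3,0,0,0,0,0],[0,0,4,0,0,0,0],[0,0,5,0,0,0,0],[0,0,4,0,0,0,0],[0,0,0,0,0,0,0],[0,0,0,0,0,0,0]]]' 40
python3 - <<'E'
from h import *
st(); go(.588,-.0265,.051,3.122)
E
```

```text
time_s: 13.98
tool_pos: [0.5909, -0.0264, 0.1187]
tcp_rot: [3.142, 0.001, 3.121]
force: [-0.1, -0.2, 0.4]
grip_width: 0.293
grasp_force: 39.5
{'time_s': 13.975, 'tool_pos': [0.5909, -0.0264, 0.1187], 'tcp_rot': [3.1416, 0.0006, 3.1214], 'joint_positions': [-0.0447, 0.4937, 0.0537, 1.1302, 0.0, -0.0245], 'force': [-0.1352, -0.2498, 0.4477], 'grip_width': 0.293, 'grasp_force': 39.5331}
turn(rv, tool) [ 0.     0.001 -0.001] then shift cm [ 0.29 -0.01  6.77] norm 6.8
```

```bash
python3 -m jog '[[[0.25,0,2.5,0,0,0,0],[0,0,2.2,0,0,0,0],[0,0,1.4,0,0,0,0],[0,0,0.7,0,0,0,0],[0,0,0,0,0,0,0],[0,0,0,0,0,0,0]]]' 40
python3 - <<'E'
from h import *
st(); snap('wrist','w5')
E
```

```text
time_s: 14.72
tool_pos: [0.5886, -0.0265, 0.0507]
tcp_rot: [3.142, 0.001, 3.121]
force: [-0.6, -0.0, -0.3]
grip_width: 0.294
grasp_force: 39.5
{'time_s': 14.725, 'tool_pos': [0.5886, -0.0265, 0.0507], 'tcp_rot': [3.1416, 0.0015, 3.1208], 'joint_positions': [-0.045, 0.5546, -0.0393, 0.9754, 0.0, -0.0242], 'force': [-0.6021, -0.0223, -0.3403], 'grip_width': 0.2942, 'grasp_force': 39.5379}
```

View pics/w5.png

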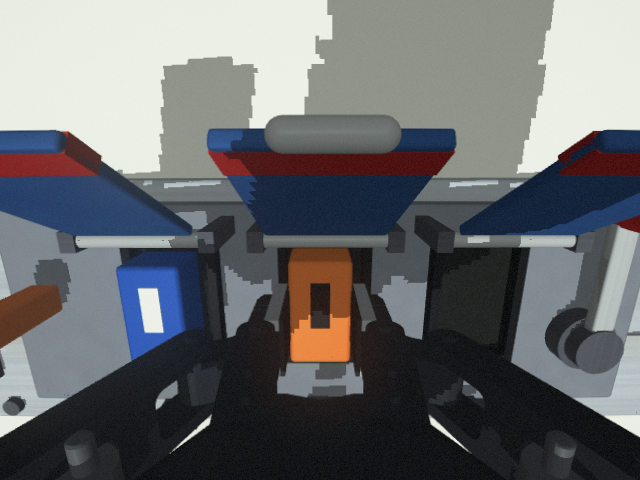

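Wrist view: orange is inside nest2's frame and blue lies flat in nest1. I'll release, then close the fingers and go behind cover 2.

```bash
python3 -m jog '[[[0,0,0,0,0,0,0.5],[0,0,0,0,0,0,0.5],[0,0,-2,0,0,0,0.5],[0,0,-5,0,0,0,0.5],[0,0,-6,0,0,0,0.5],[0,0,-5,0,0,0,0],[5.5,0,0,0,0,0,0],[5,0,0,0,0,0,0],[0,0,5,0,0,0,0],[0,0,5.5,0,0,0,0],[0,0,0,0,0,0,0],[0,0,0,0,0,0,0]]]' 40
python3 - <<'E'
from h import *
st(); go(.4825,-.0265,.115,3.122)
E
```

```text
time_s: 16.27
tool_pos: [0.4842, -0.0244, 0.1265]
tcp_rot: [-3.142, 0.002, 3.121]
force: [0.3, 0.3, 0.0]
grip_width: -0.002
grasp_force: 0.0
{'time_s': 16.275, 'tool_pos': [0.4842, -0.0244, 0.1265], 'tcp_rot': [-3.1416, 0.002, 3.1208], 'joint_positions': [-0.0503, 0.2912, -0.2354, 1.0422, 0.0, -0.0295], 'force': [0.2922, 0.2877, 0.0198], 'grip_width': -0.0016, 'grasp_force': 0.0}
turn(rv, tool) [-0.     0.002 -0.001] then shift cm [ 0.17 -0.22  1.15] norm 1.2
```

```bash
python3 -m jog '[[[0.1,0,1.1,0,0,0,0],[-2.7,0,0,0,0,0,0],[-2.8,0,-0.3,0,0,0,0],[-1.5,0,-0.2,0,0,0,0],[-1.5,0,-0.2,0,0,0,0],[-1.5,0,0.8,0,0,0,0],[-1.4,0,0.9,0,0,0,0],[-0.7,0,1,0,0,0,0],[-0.6,0,1,0,0,0,0],[0,0,0,0,0,0,0]]]' 40
python3 - <<'E'
from h import *
st(); snap('wrist','w6')
E
```

```text
time_s: 17.52
tool_pos: [0.6083, -0.0269, 0.0824]
tcp_rot: [3.142, -0.002, 3.121]
force: [-0.9, 0.4, 0.6]
grip_width: -0.001
grasp_force: 0.2
{'time_s': 17.525, 'tool_pos': [0.6083, -0.0269, 0.0824], 'tcp_rot': [3.1416, -0.0024, 3.1208], 'joint_positions': [-0.0442, 0.5597, 0.0632, 1.0767, -0.0, -0.0234], 'force': [-0.8968, 0.4035, 0.6102], 'grip_width': -0.0009, 'grasp_force': 0.1524}
```

View pics/w6.png

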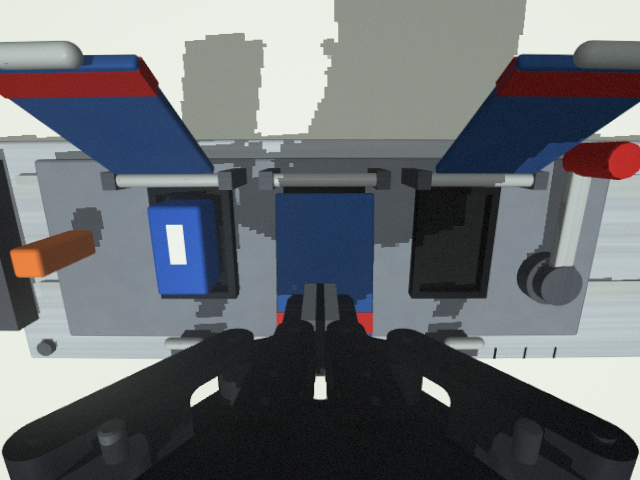

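Cover 2 is swung over with the fingertips on its red strip (about (320,310)). Pressing it down now.

```bash
python3 -m jog '[[[-0.2,0,0.5,0,0,0,0],[0,0,0.4,0,0,0,0],[0,0,0.2,0,0,0,0],[0,0,0,0,0,0,0]]]' 40;  python3 -m jog '[[[0,0,0.2,0,0,0,0],[0,0,0,0,0,0,0]]]' 40; python3 -m jog '[[[0,0,0.2,0,0,0,0],[0,0,0,0,0,0,0]]]' 40
```

```text
time_s: 18.08
tool_pos: [0.6118, -0.027, 0.0738]
tcp_rot: [-3.142, 0.003, 3.121]
force: [1.1, 0.7, 2.5]
grip_width: 0.002
grasp_force: 0.9
time_s: 18.32
tool_pos: [0.6115, -0.027, 0.0719]
tcp_rot: [-3.142, 0.002, 3.121]
force: [0.6, 0.0, 6.2]
grip_width: -0.003
grasp_force: 2.8
time_s: 18.58
tool_pos: [0.6116, -0.027, 0.0714]
tcp_rot: [-3.142, 0.002, 3.121]
force: [-3.3, -0.2, 13.5]
grip_width: -0.001
grasp_force: 6.6
```

```bash
python3 -m jog '[[[0,0,0.2,0,0,0,0],[0,0,0,0,0,0,0]]]' 40;  python3 -m jog '[[[0,0,-3,0,0,0,0],[0,0,-5,0,0,0,0],[0,0,-5,0,0,0,0],[0,0,-2,0,0,0,0],[0,0,0,0,0,0,0]]]' 40
python3 - <<'E'
from h import *
st(); s=snap('wrist','w7')
E
```

```text
time_s: 18.82
tool_pos: [0.6117, -0.027, 0.0709]
tcp_rot: [-3.141, 0.003, 3.121]
force: [-5.3, -0.1, 20.4]
grip_width: -0.005
grasp_force: 10.3
time_s: 19.45
tool_pos: [0.6118, -0.027, 0.2185]
tcp_rot: [-3.142, 0.003, 3.121]
force: [-0.4, -0.3, -0.9]
grip_width: -0.003
grasp_force: 0.0
{'time_s': 19.45, 'tool_pos': [0.6118, -0.027, 0.2185], 'tcp_rot': [-3.1415, 0.0034, 3.1208], 'joint_positions': [-0.0441, 0.4734, 0.2878, 1.3818, -0.0, -0.0233], 'force': [-0.415, -0.3071, -0.9173], 'grip_width': -0.0033, 'grasp_force': 0.0}
```

View pics/w7.png

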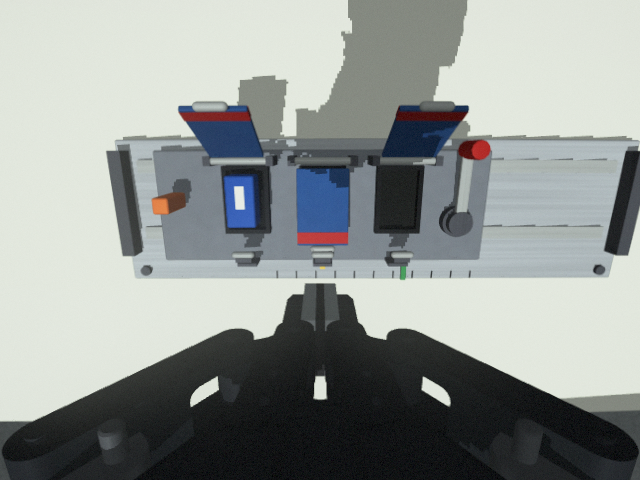

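Cover 2 stays shut with its catch over the edge (322,250). The covers over nests 1 and 3 are still open. Doing cover 3 with the same path.

```bash
python3 -m jog '[[[4.3,2.5,0,0,0,0,0],[4.3,2.5,0,0,0,0,0],[4.3,2,0,0,0,0,0],[0,0,5,0,0,0,0],[0,0,5.3,0,0,0,0],[0,0,0,0,0,0,0],[0,0,0,0,0,0,0]]]' 40
python3 - <<'E'
from h import *
st(); go(.4825+.0014,.0456,.115,3.121)
E
```

```text
time_s: 20.38
tool_pos: [0.4837, 0.0457, 0.1142]
tcp_rot: [-3.142, -0.001, 3.121]
force: [1.2, -0.2, -0.1]
grip_width: -0.003
grasp_force: 0.0
{'time_s': 20.375, 'tool_pos': [0.4837, 0.0457, 0.1142], 'tcp_rot': [-3.1415, -0.0006, 3.1207], 'joint_positions': [0.0941, 0.3075, -0.2482, 1.0156, 0.0, 0.1151], 'force': [1.2146, -0.1981, -0.0767], 'grip_width': -0.003, 'grasp_force': 0.0}
turn(rv, tool) [-0.    -0.001 -0.   ] then shift cm [-0.03 -0.01 -0.08] norm 0.1
```

```bash
python3 -m jog '[[[-2.8,0,0,0,0,0,0],[-2.8,0,-0.3,0,0,0,0],[-1.5,0,-0.2,0,0,0,0],[-1.5,0,-0.2,0,0,0,0],[-1.5,0,0.8,0,0,0,0],[-1.4,0,0.9,0,0,0,0],[-0.7,0,1,0,0,0,0],[-0.6,0,1,0,0,0,0],[-0.1,0,0.5,0,0,0,0],[0,0,0.4,0,0,0,0],[0,0,0.2,0,0,0,0],[0,0,0,0,0,0,0]]]' 40; python3 -m jog '[[[0,0,0.2,0,0,0,0],[0,0,0,0,0,0,0]]]' 40; python3 -m jog '[[[0,0,0.2,0,0,0,0],[0,0,0,0,0,0,0]]]' 40;python3 -m jog '[[[0,0,0.2,0,0,0,0],[0,0,0,0,0,0,0]]]' 40
```

```text
time_s: 21.88
tool_pos: [0.6121, 0.043, 0.0728]
tcp_rot: [3.142, -0.0, 3.121]
force: [-0.1, 0.5, 0.7]
grip_width: -0.002
grasp_force: 0.0
time_s: 22.12
tool_pos: [0.6123, 0.0431, 0.0718]
tcp_rot: [3.142, 0.0, 3.121]
force: [-2.6, 0.7, 6.3]
grip_width: 0.003
grasp_force: 3.2
time_s: 22.38
tool_pos: [0.6123, 0.0431, 0.0714]
tcp_rot: [3.141, 0.001, 3.121]
force: [-5.1, -0.8, 13.2]
grip_width: 0.0
grasp_force: 6.9
time_s: 22.62
tool_pos: [0.6124, 0.0431, 0.0709]
tcp_rot: [3.141, 0.002, 3.121]
force: [-8.1, 0.3, 21.0]
grip_width: 0.002
grasp_force: 10.5
```

```bash
python3 -m jog '[[[0,0,-3.5,0,0,0,0],[0,0,-6,0,0,0,0],[0,0,-5.5,0,0,0,0],[4.3,-4,0,0,0,0,0],[4.3,-4,0,0,0,0,0],[4.2,-4,0,0,0,0,0],[0,-2,0,0,0,0,0],[0,0,5,0,0,0,0],[0,0,5.3,0,0,0,0],[0,0,0,0,0,0,0],[0,0,0,0,0,0,0]]]' 40
python3 - <<'E'
from h import *
st(); go(.4825-.0014,-.0945,.115,3.121)
E
```

```text
time_s: 24.0
tool_pos: [0.4825, -0.0944, 0.1153]
tcp_rot: [-3.141, 0.002, 3.121]
force: [0.5, 0.7, 0.6]
grip_width: 0.0
grasp_force: 0.0
{'time_s': 24.0, 'tool_pos': [0.4825, -0.0944, 0.1153], 'tcp_rot': [-3.1413, 0.0016, 3.121], 'joint_positions': [-0.1932, 0.3154, -0.2337, 1.02, 0.0, -0.1726], 'force': [0.5408, 0.7358, 0.5806], 'grip_width': 0.0001, 'grasp_force': 0.0}
turn(rv, tool) [-0.     0.002 -0.   ] then shift cm [ 0.14 -0.02  0.03] norm 0.1
```

```bash
python3 -m jog '[[[-2.7,0,0,0,0,0,0],[-2.8,0,-0.3,0,0,0,0],[-1.5,0,-0.2,0,0,0,0],[-1.5,0,-0.2,0,0,0,0],[-1.5,0,0.8,0,0,0,0],[-1.4,0,0.9,0,0,0,0],[-0.7,0,1,0,0,0,0],[-0.5,0,1,0,0,0,0],[-0.1,0,0.5,0,0,0,0],[0,0,0.4,0,0,0,0],[0,0,0.3,0,0,0,0],[0,0,0,0,0,0,0]]]' 40; python3 -m jog '[[[0,0,0.2,0,0,0,0],[0,0,0,0,0,0,0]]]' 40; python3 -m jog '[[[0,0,0.2,0,0,0,0],[0,0,0,0,0,0,0]]]' 40;python3 -m jog '[[[0,0,0.2,0,0,0,0],[0,0,0,0,0,0,0]]]' 40
python3 -m jog '[[[0,0,-3.5,0,0,0,0],[0,0,-6,0,0,0,0],[0,0,-6,0,0,0,0],[0,0,-3,0,0,0,0.3],[0,5,0,0,0,0,0.3],[0,5,0,0,0,0,0.3],[0,0,0,0,0,0,0.3],[0,0,0,0,0,0,0.3]]]' 40
python3 - <<'E'
from h import *
st(); s=snap('wrist','w8')
E
```

```text
time_s: 25.5
tool_pos: [0.6084, -0.0969, 0.072]
tcp_rot: [3.141, 0.0, 3.121]
force: [-0.5, -0.9, 2.3]
grip_width: 0.001
grasp_force: 1.0
time_s: 25.75
tool_pos: [0.6084, -0.0969, 0.0716]
tcp_rot: [-3.142, 0.001, 3.121]
force: [-3.2, -0.4, 9.8]
grip_width: 0.002
grasp_force: 5.0
time_s: 26.0
tool_pos: [0.6085, -0.097, 0.0712]
tcp_rot: [-3.141, 0.002, 3.121]
force: [-6.4, 1.8, 17.5]
grip_width: -0.002
grasp_force: 8.7
time_s: 26.25
tool_pos: [0.6085, -0.097, 0.0707]
tcp_rot: [-3.141, 0.003, 3.121]
force: [-9.4, 1.3, 24.1]
grip_width: 0.001
grasp_force: 12.4
time_s: 27.25
tool_pos: [0.6104, 0.003, 0.2504]
tcp_rot: [-3.141, -0.001, 3.121]
force: [1.3, -0.8, 0.1]
grip_width: 0.295
grasp_force: 0.0
{'time_s': 27.25, 'tool_pos': [0.6104, 0.003, 0.2504], 'tcp_rot': [-3.141, -0.0009, 3.1214], 'joint_positions': [0.0051, 0.464, 0.3553, 1.463, -0.0006, 0.0254], 'force': [1.3169, -0.7653, 0.0646], 'grip_width': 0.2953, 'grasp_force': 0.0}
```

View pics/w8.png

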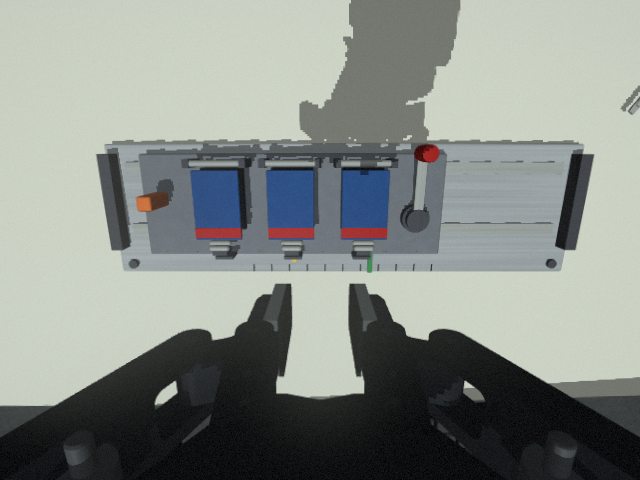

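All three covers are shut with their catches over the edges. The red knob top is at (428,153), the mark at (369,265), the pointer at (294,261) and the post top at (146,203). Locating these next.

Run:
```python
from h import *
s=load('w8')
print('knob',px2w(s,[(428.5,153)],.072).round(4),'post',px2w(s,[(146,203)],.072).round(4),'mark',px2w(s,[(369.5,265)],.018).round(4),'ptr',px2w(s,[(294,263)],.030).round(4))
print(w2px(s,[[.546,.099,.072],[.5477,.1002,.072]]))
go(.540,.0995,.12,3.1205)
```

```text
knob [[0.5478 0.0985 0.072 ]] post [[ 0.5869 -0.1585  0.072 ]] mark [[0.6695 0.0558 0.018 ]] ptr [[ 0.6615 -0.0281  0.03  ]]
[[429.166033   150.90459907]
 [430.40655565 152.86540395]]
turn(rv, tool) [-0.001 -0.001 -0.   ] then shift cm [ 7.24  9.56 13.05] norm 17.7
```

```bash
python3 -m jog '[[[3.6,4.8,0,0,0,0,0.25],[3.6,4.8,3,0,0,0,0.25],[0,0,5,0,0,0,0.25],[0,0,5,0,0,0,0.25],[0,0,2.5,0,0,0,0.25],[0,0,0,0,0,0,0.25],[0,0,0,0,0,0,0.25]]]' 40;python3 - <<'E'
from h import *
st(); go(.540,.0997,.067,3.1205)
E
```

```text
time_s: 28.18
tool_pos: [0.5441, 0.0965, 0.0991]
tcp_rot: [3.141, 0.002, 3.119]
force: [1.3, 0.4, 0.5]
grip_width: 0.25
grasp_force: 0.0
{'time_s': 28.175, 'tool_pos': [0.5441, 0.0965, 0.0991], 'tcp_rot': [3.1413, 0.0019, 3.1193], 'joint_positions': [0.1755, 0.4399, -0.0901, 1.0388, -0.0001, 0.1978], 'force': [1.341, 0.4489, 0.4963], 'grip_width': 0.2502, 'grasp_force': 0.0}
turn(rv, tool) [ 0.     0.002 -0.001] then shift cm [0.42 0.31 3.21] norm 3.3
```

```bash
python3 -m jog '[[[0.4,0.3,0,0,0,0,0.25],[0,0,0,0,0,0,0.25],[0,0,1,0,0,0,0.25],[0,0,1,0,0,0,0.25],[0,0,1.2,0,0,0,0.25],[0,0,0,0,0,0,0.25],[0,0,0,0,0,0,0.25]]]' 40;python3 - <<'E'
from h import *
st(); snap('wrist','w9')
E
```

```text
time_s: 29.05
tool_pos: [0.539, 0.1003, 0.0657]
tcp_rot: [-3.142, -0.0, 3.121]
force: [-0.3, -0.3, 0.0]
grip_width: 0.254
grasp_force: 0.0
{'time_s': 29.05, 'tool_pos': [0.539, 0.1003, 0.0657], 'tcp_rot': [-3.1415, -0.0004, 3.1208], 'joint_positions': [0.1839, 0.4696, -0.1413, 0.9603, -0.0, 0.2048], 'force': [-0.3486, -0.3399, 0.0285], 'grip_width': 0.2541, 'grasp_force': 0.0}
```

View pics/w9.png

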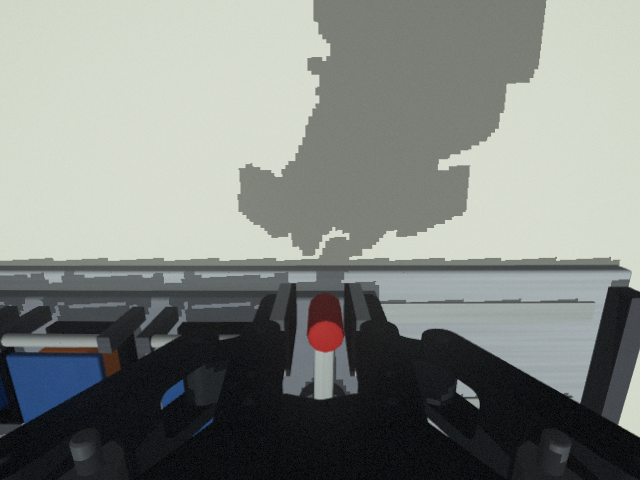

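The knob stands midway between the pads (325,335), clear of both. Swinging the lever with the tool turning along.

```bash
python3 -m jog '[[[-0.07,1,0,0,0,0.14,0.25],[-0.07,1,0,0,0,0.14,0.25],[-0.07,1,0,0,0,0.14,0.25],[-0.07,1,0,0,0,0.14,0.25],[-0.07,1,0,0,0,0.14,0.25]]]' 40; python3 -m jog '[[[-0.07,1,0,0,0,0.14,0.25],[-0.07,1,0,0,0,0.14,0.25],[-0.07,1,0,0,0,0.14,0.25],[-0.07,1,0,0,0,0.14,0.25],[-0.07,1,0,0,0,0.14,0.25],[0,0,0,0,0,0,0.25],[0,0,0,0,0,0,0.25]]]' 40
python3 - <<'E'
from h import *
st()
E
```

```text
time_s: 29.72
tool_pos: [0.5561, 0.146, 0.0662]
tcp_rot: [-3.14, -0.001, 2.416]
force: [-2.6, -1.1, 1.0]
grip_width: 0.254
grasp_force: 1.0
time_s: 30.6
tool_pos: [0.6001, 0.1695, 0.0662]
tcp_rot: [3.141, 0.0, 1.723]
force: [-0.4, -0.4, 0.8]
grip_width: 0.247
grasp_force: 0.0
{'time_s': 30.6, 'tool_pos': [0.6001, 0.1695, 0.0662], 'tcp_rot': [3.1409, 0.0003, 1.7226], 'joint_positions': [0.2754, 0.5993, 0.087, 1.0578, -0.0004, 1.6944], 'force': [-0.3938, -0.4051, 0.7814], 'grip_width': 0.2468, 'grasp_force': 0.0}
```

```bash
python3 -m jog '[[[0,0,-4,0,0,0,0.35],[0,0,-6,0,0,0,0.35],[0,0,-5,0,0,0,0.35],[0,0,0,0,0,-0.175,0.35],[0,0,0,0,0,-0.175,0.35],[0,0,0,0,0,-0.175,0.35],[0,0,0,0,0,-0.175,0.35],[0,0,0,0,0,-0.175,0.35],[0,0,0,0,0,-0.175,0.35],[0,0,0,0,0,-0.175,0.35],[0,0,0,0,0,-0.175,0.35],[0,0,0,0,0,0,0.35]]]' 40
python3 - <<'E'
from h import *
st(); go(.595,0,.24,3.1215)
E
```

```text
time_s: 32.1
tool_pos: [0.5999, 0.1694, 0.2162]
tcp_rot: [-3.141, 0.0, 3.12]
force: [-0.4, -0.2, 0.3]
grip_width: 0.349
grasp_force: 0.0
{'time_s': 32.1, 'tool_pos': [0.5999, 0.1694, 0.2162], 'tcp_rot': [-3.1415, 0.0005, 3.1196], 'joint_positions': [0.2753, 0.4998, 0.324, 1.3946, -0.0003, 0.2973], 'force': [-0.3914, -0.1827, 0.3121], 'grip_width': 0.3487, 'grasp_force': 0.0}
turn(rv, tool) [-0.     0.    -0.002] then shift cm [  0.15 -16.94  -2.38] norm 17.1
```

```bash
python3 -m jog '[[[0,-5.5,-0.8,0,0,0,0.35],[0,-5.5,-0.8,0,0,0,0.35],[0,-5.5,-0.8,0,0,0,0.35],[0,0,0,0,0,0,0.35],[0,0,0,0,0,0,0.35]]]' 40
cat >> h.py <<'E'
YD=np.array([.0205,1,0])
def blobs(s):
    h=cv2.cvtColor(s['image'],cv2.COLOR_BGR2HSV); out={}
    for n,(a,b) in {'red':((0,150,60),(4,255,255)),'orange':((6,150,80),(17,255,255)),'yellow':((20,120,80),(33,255,255)),'green':((45,100,40),(80,255,255)),'blue':((100,120,40),(125,255,255))}.items():
        N,_,st_,c=cv2.connectedComponentsWithStats(cv2.inRange(h,a,b))
        out[n]=[(st_[i].tolist(),c[i].round(1).tolist()) for i in range(1,N) if st_[i][4]>=6]
    return out
E
python3 - <<'E'
from h import *
st(); s=snap('wrist','w10'); b=blobs(s)
for k in b: print(k,b[k])
b8=blobs(load('w8')); print(b8['yellow'],b8['green'],b8['red'])
E
```

```text
time_s: 32.72
tool_pos: [0.5964, 0.0046, 0.24]
tcp_rot: [3.141, 0.0, 3.119]
force: [-0.3, -0.0, -0.3]
grip_width: 0.352
grasp_force: 0.0
{'time_s': 32.725, 'tool_pos': [0.5964, 0.0046, 0.24], 'tcp_rot': [3.1412, 0.0002, 3.1188], 'joint_positions': [0.0076, 0.4358, 0.2848, 1.4196, 0.0004, 0.0303], 'force': [-0.338, -0.0316, -0.3035], 'grip_width': 0.3518, 'grasp_force': 0.0}
red [([477, 213, 27, 20, 316], [490.9, 223.0]), ([192, 245, 47, 10, 399], [214.2, 249.2]), ([266, 245, 46, 10, 391], [289.2, 249.0]), ([341, 245, 46, 9, 406], [363.4, 249.0])]
orange [([131, 214, 16, 15, 207], [138.9, 221.0])]
yellow []
green [([368, 269, 4, 16, 43], [369.8, 278.0])]
blue [([186, 187, 53, 58, 2751], [212.5, 215.3]), ([264, 186, 49, 58, 2726], [288.2, 214.5]), ([340, 186, 50, 58, 2750], [364.2, 214.3]), ([294, 255, 18, 2, 21], [301.7, 255.2]), ([341, 255, 45, 1, 45], [363.0, 255.0]), ([194, 256, 44, 1, 44], [215.5, 256.0])]
[([293, 260, 4, 2, 7], [294.3, 260.4])] [([368, 254, 4, 18, 55], [369.7, 264.1])] [([415, 145, 24, 17, 280], [427.8, 153.6]), ([196, 228, 45, 10, 409], [217.7, 232.3]), ([269, 228, 45, 10, 404], [290.8, 232.1]), ([342, 228, 45, 10, 416], [364.1, 232.2])]
```

Run:
```python
from h import *
s=load('w10'); p=px2w(s,[(138.5,221)],.072)[0]; print(p); print('knob',px2w(s,[(492,222)],.072))
s8=load('w8'); m=px2w(s8,[(369.7,264.1)],.018)[0]
for z in(.02,.026,.032,.036): print(z,(m-px2w(s8,[(294.3,260.5)],z)[0])@YD)
go(p[0],p[1],.12,3.1215);
```

```text
[ 0.58740873 -0.16046391  0.072     ]
knob [[0.59569109 0.15845309 0.072     ]]
0.02 0.08465905382013011
0.026 0.08418557983630089
0.032 0.08371210585247164
0.036 0.08339645652991884
turn(rv, tool) [ 0.    -0.    -0.001] then shift cm [  0.57 -16.6   11.98] norm 20.5
```

```bash
python3 -m jog '[[[0.2,-5.5,0,0,0,0,0.4],[0.2,-5.5,0,0,0,0,0.4],[0.2,-5.6,0,0,0,0,0.4],[0,0,5,0,0,0,0.4],[0,0,5,0,0,0,0.4],[0,0,2,0,0,0,0.4],[0,0,0,0,0,0,0.4],[0,0,0,0,0,0,0.4]]]' 40
python3 - <<'E'
from h import *
st(); go(.5872,-.1603,.063,3.1215)
E
```

```text
time_s: 33.78
tool_pos: [0.5882, -0.1603, 0.1211]
tcp_rot: [-3.141, 0.002, 3.122]
force: [0.2, 0.2, 0.4]
grip_width: 0.399
grasp_force: 0.0
{'time_s': 33.775, 'tool_pos': [0.5882, -0.1603, 0.1211], 'tcp_rot': [-3.1412, 0.0018, 3.1223], 'joint_positions': [-0.266, 0.5249, 0.1122, 1.1563, 0.0, -0.2467], 'force': [0.1508, 0.1944, 0.3949], 'grip_width': 0.3993, 'grasp_force': 0.0}
turn(rv, tool) [-0.     0.002  0.001] then shift cm [ 0.1  -0.01  5.81] norm 5.8
```

Descend, grip the post, and slide about 8.0 cm in slow rows.

```bash
python3 -m jog '[[[0,0,2,0,0,0,0.4],[0,0,2,0,0,0,0.4],[0,0,1.7,0,0,0,0.4],[0,0,0,0,0,0,0.4],[0,0,0,0,0,0,0],[0,0,0,0,0,0,0],[0,0,0,0,0,0,0]]]' 40; python3 -m jog '[[[0,0.6,0,0,0,0,0],[0,0.8,0,0,0,0,0],[0,0.8,0,0,0,0,0],[0,0.8,0,0,0,0,0],[0,0.8,0,0,0,0,0],[0,0.8,0,0,0,0,0],[0,0.8,0,0,0,0,0],[0,0.8,0,0,0,0,0],[0,0.8,0,0,0,0,0],[0,0.8,0,0,0,0,0],[0,0,0,0,0,0,0],[0,0,0,0,0,0,0]]]' 40
python3 - <<'E'
from h import *
st(); s=snap('wrist','w11'); b=blobs(s)
for k in('yellow','green','red'): print(k,b[k])
print(w2px(s,[[.667,.0555,.018],[.66,-.028+.078,.03]]))
s=snap('top','t11'); b=blobs(s)
for k in('yellow','green'): print(k,b[k])
E
```

```text
time_s: 34.65
tool_pos: [0.5879, -0.1605, 0.0641]
tcp_rot: [3.141, 0.002, 3.121]
force: [-1.0, 3.9, 3.9]
grip_width: 0.149
grasp_force: 41.3
time_s: 36.15
tool_pos: [0.5894, -0.0854, 0.0641]
tcp_rot: [-3.137, 0.002, 3.119]
force: [-2.4, -4.4, 5.2]
grip_width: 0.15
grasp_force: 41.5
{'time_s': 36.15, 'tool_pos': [0.5894, -0.0854, 0.0641], 'tcp_rot': [-3.137, 0.002, 3.1192], 'joint_positions': [-0.1419, 0.5505, -0.0065, 1.0113, -0.0043, -0.1195], 'force': [-2.4278, -4.3902, 5.2225], 'grip_width': 0.15, 'grasp_force': 41.4627}
yellow []
green []
red [([566, 359, 74, 19, 1295], [603.4, 368.1]), ([495, 360, 19, 10, 108], [506.1, 363.0])]
[[552.28140951 385.9952091 ]
 [558.01771867 389.56224294]]
yellow [([1, 183, 46, 18, 373], [23.4, 191.7]), ([478, 224, 18, 18, 263], [486.5, 232.3])]
green []
```

```bash
python3 -m jog '[[[0,0.4,0,0,0,0,0],[0,0.4,0,0,0,0,0],[0,0,0,0,0,0,0],[0,0,0,0,0,0,0]]]' 40; python3 -m jog '[[[0,0,0,0,0,0,0.4],[0,0,0,0,0,0,0.4],[0,0,-3,0,0,0,0.4],[0,0,-6,0,0,0,0.4],[0,0,-6,0,0,0,0.4],[-0.5,5,-0.5,0,0,0,0.4],[-0.5,5,-0.5,0,0,0,0.4],[0,4,0,0,0,0,0.4],[0,0,0,0,0,0,0.4],[0,0,0,0,0,0,0.4]]]' 40
cat > m.py <<'E'
from h import *
import sys
st(); n=sys.argv[1]; s=snap('wrist',n); b=blobs(s)
for k in('yellow','green','orange'): print(k,b[k])
print(w2px(s,[[.667,.0555,.018],[.66,.0555,.03]]))
E
python3 m.py w12
```

```text
time_s: 36.75
tool_pos: [0.5895, -0.0777, 0.0641]
tcp_rot: [-3.137, 0.002, 3.119]
force: [-2.4, -6.2, 5.2]
grip_width: 0.149
grasp_force: 41.5
time_s: 38.0
tool_pos: [0.6015, 0.0646, 0.2225]
tcp_rot: [-3.141, -0.001, 3.121]
force: [-0.1, -0.8, -1.1]
grip_width: 0.399
grasp_force: 0.0
{'time_s': 38.0, 'tool_pos': [0.6015, 0.0646, 0.2225], 'tcp_rot': [-3.1411, -0.0008, 3.1214], 'joint_positions': [0.1072, 0.4601, 0.2772, 1.3888, -0.0004, 0.1274], 'force': [-0.125, -0.7674, -1.141], 'grip_width': 0.3988, 'grasp_force': 0.0}
yellow []
green [([313, 279, 4, 11, 39], [314.5, 284.4])]
orange [([145, 213, 16, 15, 224], [152.6, 220.0])]
[[314.17595117 280.28795614]
 [313.80854569 278.13157327]]
```

Run:
```python
from h import *
s=load('w12'); i=s['image'][264:292,300:328].astype(int)
y=i[:,:,2]+i[:,:,1]-2*i[:,:,0]; g=2*i[:,:,1]-i[:,:,2]-i[:,:,0]
np.set_printoptions(linewidth=200)
print('yellowness',300); print(y[2:20]); print('green'); print(g[10::3])
```

```text
yellowness 300
[[-16  -5  -4  -1  -3  -3  -3  -3  -3  -2  -2  -4  -5  -5   0  -3  -4  -2  -3  -5  -1   0  -7 -18 -18 -20 -19 -19]
 [-13  -4   2  -7  -1  -3  -2  -2  -2  -5  -1  -2  -5  -3  -3  -3  -1  -3  -4  -2  -4  -4  -3 -14 -20 -20 -17 -16]
 [-15  -2  -4  -2  -1  -1  -3  -2  -2  -2  -5  -5  -5  -4  -3  -2  -1  -4  -5  -3  -2  -3  -4 -21 -21 -20 -21 -18]
 [-17  -5  -4   0  -4  -5   0  -1   0  -2  -5  -4  -2  -2  -3  -2   1  -1  -4  -3  -4  -2 -11 -18 -25 -20 -25 -17]
 [-17 -19 -11  -2  -1   1  -2   4  -3  -2  -2   3  -5  -3  -2  -3  -3  -2   1  -5  -3 -13 -12 -20 -20 -18 -18 -15]
 [-14 -15 -13 -11 -10 -14 -12 -14 -14 -12 -13 -10 -13 -13  -8 -11 -10 -15  -9  -8  -5 -10 -16 -17 -17 -12 -18 -15]
 [-14 -13 -11 -13 -16 -16 -16 -13 -11 -18 -13 -14 -15 -17 -16 -13 -14 -17 -17 -10  -2  -9 -14 -15 -16 -16 -19 -16]
 [-13 -13 -10  -7 -14 -16 -12 -13 -16 -14 -15 -17 -14 -16 -12 -12 -12 -11 -13  -9  -5  -7 -17 -13 -15 -14 -16 -13]
 [-10 -12 -12  -7 -14 -15 -10 -17 -14 -15 -14  -7 -14  -9 -19 -14 -13 -17 -16 -10  -3  -9 -11 -12 -14 -16 -12 -11]
 [-14 -16 -17 -11  -9 -10 -13 -12 -11  -8 -11  -8 
[... 982 characters left out ...]
5]]
green
[[  7   9   3   1  -4   0  -2  -4  -1  -3  -1   1  -1   0  -5  -1   1  -4  -2  -2  -3   3   8   3   5   1   9   5]
 [  7   1   4   1  -4  -4   0  -3   0   0  -3  -4   1   4  -4  -1   3  -4  -2   1  -4   2   4   4   7   8   6   7]
 [  8   2   5   7   4   4   7   8   7   6  30  55  99 116 114 125  91  22   5  11   7   6   8   9   2   4   6  10]
 [  7   5   5   7   4   2   7   8   8   4   5  27  96 131 134 135  94  20   8   7   5   7   9   0   5   8   7   6]
 [  8   8   6   5   0   4   5  11   6   5   8  29  95 134 128 132  98  22   6   5   9   4   5   3   3   5   8   7]
 [ 22  21  24  21  21  22  21  22  23  22  24  35  92 127 131 132  96  34  20  21  21  23  21  19  22  20  19  21]]
```

Pointer centre is at column 312.5 and the mark at 314.05, about 1 mm/px, so roughly 1.4 mm more is needed. Re-gripping the post.

```bash
python3 -m jog '[[[0.5,-5,0,0,0,0,0.4],[0.5,-5,0,0,0,0,0.4],[0.2,-4.2,0,0,0,0,0.4],[0,0,5,0,0,0,0.4],[0,0,4.5,0,0,0,0.4],[0,0,0,0,0,0,0.4],[0,0,0,0,0,0,0.4]]]' 40
python3 - <<'E'
from h import *
st(); go(.5895,-.0765,.064,3.1205)
E
```

```text
time_s: 38.92
tool_pos: [0.5877, -0.078, 0.1296]
tcp_rot: [-3.141, 0.002, 3.12]
force: [0.2, 0.7, -0.1]
grip_width: 0.4
grasp_force: 0.0
{'time_s': 38.925, 'tool_pos': [0.5877, -0.078, 0.1296], 'tcp_rot': [-3.1413, 0.002, 3.1197], 'joint_positions': [-0.1319, 0.4863, 0.0718, 1.1542, -0.0001, -0.11], 'force': [0.2169, 0.7298, -0.0949], 'grip_width': 0.4001, 'grasp_force': 0.0}
turn(rv, tool) [-0.     0.002 -0.001] then shift cm [-0.18  0.15  6.56] norm 6.6
```

```bash
python3 -m jog '[[[-0.15,0.1,2.5,0,0,0,0.4],[0,0,2.2,0,0,0,0.4],[0,0,1.8,0,0,0,0.4],[0,0,0,0,0,0,0.4],[0,0,0,0,0,0,0],[0,0,0,0,0,0,0],[0,0,0,0,0,0,0],[0,0,0,0,0,0,0]]]' 40
```

```text
time_s: 39.92
tool_pos: [0.5901, -0.0769, 0.0654]
tcp_rot: [-3.14, 0.004, 3.12]
force: [-0.5, -2.0, 6.8]
grip_width: 0.149
grasp_force: 41.3
```

```bash
python3 -m jog '[[[0,0.1,0,0,0,0,0],[0,0,0,0,0,0,0],[0,0,0,0,0,0,0]]]' 40; python3 -m jog '[[[0,0,0,0,0,0,0.4],[0,0,0,0,0,0,0.4],[0,0,-3,0,0,0,0.4],[0,0,-6,0,0,0,0.4],[0,0,-6,0,0,0,0.4],[-0.5,5,-0.5,0,0,0,0.4],[-0.5,5,-0.5,0,0,0,0.4],[0,4,0,0,0,0,0.4],[0,0,0,0,0,0,0.4],[0,0,0,0,0,0,0.4]]]' 40
cat >> h.py <<'E'
def align(s):
    u,v=w2px(s,[[.667,.0555,.018]])[0].round().astype(int)
    i=s['image'][v-22:v+25,u-20:u+20].astype(float)
    y=i[:,:,2]+i[:,:,1]-2*i[:,:,0]; g=2*i[:,:,1]-i[:,:,2]-i[:,:,0]
    r=np.argmax(y.max(1)); a=np.clip(y[r]-30,0,None); gr=np.clip(np.median(g[[k for k in range(47) if (g[k]>80).sum()>=3 and k>r+2]],0)-30,0,None)
    c=np.arange(40)+u-20; print('ptr row',r+v-22,'col',(a@c/a.sum()).round(2),'mark col',(gr@c/gr.sum()).round(2))
E
python3 - <<'E'
from h import *
align(load('w12')); st(); s=snap('wrist','w13'); align(s); print(blobs(s)['red'])
E
```

```text
time_s: 40.3
tool_pos: [0.5901, -0.0769, 0.0655]
tcp_rot: [-3.138, 0.005, 3.12]
force: [-0.5, -4.1, 6.6]
grip_width: 0.149
grasp_force: 41.3
time_s: 41.55
tool_pos: [0.601, 0.0647, 0.2225]
tcp_rot: [-3.141, -0.001, 3.121]
force: [0.8, -0.8, -0.0]
grip_width: 0.395
grasp_force: 0.0
ptr row 279 col 312.37 mark col 314.0
{'time_s': 41.55, 'tool_pos': [0.601, 0.0647, 0.2225], 'tcp_rot': [-3.1413, -0.001, 3.1215], 'joint_positions': [0.1073, 0.459, 0.2756, 1.3884, -0.0002, 0.1274], 'force': [0.8166, -0.7737, -0.0057], 'grip_width': 0.395, 'grasp_force': 0.0}
ptr row 280 col 313.05 mark col 313.92
[([509, 213, 31, 22, 416], [525.2, 223.9]), ([209, 247, 50, 10, 433], [233.5, 251.3]), ([288, 247, 49, 10, 464], [312.3, 251.4]), ([366, 247, 50, 10, 467], [391.2, 251.3])]
```

```bash
python3 -m jog '[[[0.5,-5,0,0,0,0,0.4],[0.5,-5,0,0,0,0,0.4],[0.05,-4,0,0,0,0,0.4],[0,0,5,0,0,0,0.4],[0,0,5,0,0,0,0.4],[0,0,2.5,0,0,0,0.4],[0,0,2,0,0,0,0.4],[0,0,1.5,0,0,0,0.4],[0,0,0,0,0,0,0.4]]]' 40; python3 -m jog '[[[0,0,0,0,0,0,0],[0,0,0,0,0,0,0],[0,0,0,0,0,0,0],[0,0.1,0,0,0,0,0],[0,0,0,0,0,0,0]]]' 40
```

```text
time_s: 42.72
tool_pos: [0.5867, -0.0758, 0.0618]
tcp_rot: [3.141, -0.003, 3.119]
force: [0.5, 0.4, 0.7]
grip_width: 0.398
grasp_force: 0.0
time_s: 43.35
tool_pos: [0.5886, -0.0758, 0.0641]
tcp_rot: [-3.138, 0.002, 3.12]
force: [-0.6, -6.7, 1.9]
grip_width: 0.15
grasp_force: 41.5
```

```bash
python3 -m jog '[[[0,0,0,0,0,0,0.4],[0,0,0,0,0,0,0.4],[0,0,-3,0,0,0,0.4],[0,0,-6,0,0,0,0.4],[0,0,-6,0,0,0,0.4],[-0.5,5,-0.5,0,0,0,0.3],[-0.5,5,-0.5,0,0,0,0.3],[0,3.5,0,0,0,0,0.3],[0,0,0,0,0,0,0.3],[0,0,0,0,0,0,0.3]]]' 40
python3 - <<'E'
from h import *
st(); s=snap('wrist','w13b'); align(s); b=blobs(s); print(b['red'][0]); print(w2px(s,[[.667,.0555,.018],[.667,.0555,.036]]))
P=px2w(s,[(526,223)],.072)[0]; print('knob',P)
o=px2w(s,[b['orange'][0][1]],.072)[0]; print('post',o)
E
```

```text
time_s: 44.6
tool_pos: [0.6005, 0.0607, 0.2227]
tcp_rot: [-3.141, -0.001, 3.121]
force: [0.7, -0.4, 0.3]
grip_width: 0.299
grasp_force: 0.0
{'time_s': 44.6, 'tool_pos': [0.6005, 0.0607, 0.2227], 'tcp_rot': [-3.1415, -0.0006, 3.1214], 'joint_positions': [0.1008, 0.4567, 0.2725, 1.3872, -0.0, 0.121], 'force': [0.6897, -0.4219, 0.261], 'grip_width': 0.2994, 'grasp_force': 0.0}
ptr row 280 col 317.88 mark col 317.62
([514, 213, 32, 22, 408], [530.7, 224.5])
[[317.82737609 281.03240019]
 [317.71900894 287.59703201]]
knob [0.59685643 0.23501847 0.072     ]
post [ 0.58892935 -0.07718074  0.072     ]
```

Pointer and mark are aligned to about 0.3 mm. Now the lever again: check the predicted knob position and go there.

Run:
```python
from h import *
s=load('w13b'); print('pred knob px top/mid',w2px(s,[[.6013,.2458,.072],[.6013,.2458,.056]]).round(1).tolist())
go(.6017,.2535,.20,1.7226)
```

```text
pred knob px top/mid [[537.7, 227.9], [527.0, 224.0]]
turn(rv, tool) [-0.    -0.     1.398] then shift cm [19.1   3.04  2.28] norm 19.5
```

```bash
python3 -m jog '[[[0,0,0,0,0,0.175,0.35],[0,0,0,0,0,0.175,0.35],[0,0,0,0,0,0.175,0.35],[0,0,0,0,0,0.175,0.35],[0,0,0,0,0,0.175,0.35],[0,0,0,0,0,0.175,0.35],[0,0,0,0,0,0.175,0.35],[0,0,0,0,0,0.175,0.35],[4.8,0.75,0.5,0,0,0,0.35],[4.8,0.75,0.5,0,0,0,0.35],[4.8,0.75,0.5,0,0,0,0.35],[4.7,0.75,0.5,0,0,0,0.35]]]' 40;python3 -m jog '[[[0,0,5,0,0,0,0.35],[0,0,2,0,0,0,0.35],[0,0,0,0,0,0,0.35],[0,0,0,0,0,0,0.35]]]' 40
python3 - <<'E'
from h import *
st(); go(.6017,.2535,.066,1.7226); s=snap('wrist','w14'); print(blobs(s)['red']); print(w2px(s,[[.6013,.2458,.072],[.6013,.2458,.056]]).round(1).tolist())
E
```

```text
time_s: 46.15
tool_pos: [0.6023, 0.2538, 0.2028]
tcp_rot: [3.141, 0.0, 1.718]
force: [0.1, -0.5, 0.1]
grip_width: 0.347
grasp_force: 0.0
time_s: 46.65
tool_pos: [0.6029, 0.2533, 0.1342]
tcp_rot: [3.14, -0.001, 1.719]
force: [0.2, 0.3, -0.1]
grip_width: 0.35
grasp_force: 0.0
{'time_s': 46.65, 'tool_pos': [0.6029, 0.2533, 0.1342], 'tcp_rot': [3.1397, -0.0005, 1.7193], 'joint_positions': [0.3977, 0.6019, 0.2802, 1.2472, 0.0, 1.82], 'force': [0.2393, 0.3185, -0.1127], 'grip_width': 0.3502, 'grasp_force': 0.0}
turn(rv, tool) [ 0.002 -0.001 -0.003] then shift cm [ 0.04 -0.11  6.82] norm 6.8
[([303, 262, 24, 22, 395], [314.3, 272.8])]
[[316.1, 272.3], [316.4, 263.9]]
```

```bash
python3 -m jog '[[[0,-0.1,2.5,0,0,0,0.35],[0,0,2.3,0,0,0,0.35],[0,0,2,0,0,0,0.35],[0,0,0,0,0,0,0.35],[0,0,0,0,0,0,0.22],[0,0,0,0,0,0,0.22]]]' 20;python3 -m jog '[[[-0.07,-1,0,0,0,-0.14,0.22],[-0.07,-1,0,0,0,-0.14,0.22],[-0.07,-1,0,0,0,-0.14,0.22],[-0.07,-1,0,0,0,-0.14,0.22],[-0.07,-1,0,0,0,-0.14,0.22]]]' 20; python3 -m jog '[[[-0.07,-1,0,0,0,-0.14,0.22],[-0.07,-1,0,0,0,-0.14,0.22],[-0.07,-1,0,0,0,-0.14,0.22],[-0.07,-1,0,0,0,-0.14,0.22],[-0.07,-1,0,0,0,-0.14,0.22],[0,0,0,0,0,0,0.22]]]' 20
python3 - <<'E'
from h import *
st(); go(.5404,.1845,.066,3.1205)
E
```

```text
time_s: 47.45
tool_pos: [0.6016, 0.254, 0.0666]
tcp_rot: [3.139, -0.0, 1.721]
force: [-0.5, -0.7, 0.4]
grip_width: 0.221
grasp_force: 0.4
time_s: 48.08
tool_pos: [0.5595, 0.2308, 0.0667]
tcp_rot: [3.137, 0.002, 2.426]
force: [2.0, 1.2, 0.2]
grip_width: 0.215
grasp_force: 0.8
time_s: 48.82
tool_pos: [0.541, 0.1845, 0.0664]
tcp_rot: [3.141, 0.003, 3.118]
force: [-0.3, -0.4, -0.8]
grip_width: 0.224
grasp_force: 0.0
{'time_s': 48.825, 'tool_pos': [0.541, 0.1845, 0.0664], 'tcp_rot': [3.1406, 0.0028, 3.1184], 'joint_positions': [0.3286, 0.5065, -0.0766, 0.9848, -0.0, 0.3518], 'force': [-0.3112, -0.4273, -0.7601], 'grip_width': 0.2236, 'grasp_force': 0.0}
turn(rv, tool) [ 0.001  0.003 -0.002] then shift cm [0.06 0.   0.04] norm 0.1
```

```bash
python3 -m jog '[[[0,-0.2,0,0,0,0,0.22],[0,0,0,0,0,0,0.22]]]' 20; python3 -m jog '[[[0,-0.2,0,0,0,0,0.22],[0,0,0,0,0,0,0.22]]]' 20
```

```text
time_s: 49.08
tool_pos: [0.5406, 0.1835, 0.0658]
tcp_rot: [3.14, 0.002, 3.12]
force: [-0.3, 3.2, 2.9]
grip_width: 0.221
grasp_force: 1.6
time_s: 49.32
tool_pos: [0.5406, 0.1831, 0.0657]
tcp_rot: [3.136, 0.002, 3.122]
force: [-0.2, 7.8, 2.7]
grip_width: 0.222
grasp_force: 3.9
```

The lever is at its stop: the force rises with almost no motion. Backing off, lifting and checking numerically.

```bash
python3 -m jog '[[[0,0.25,0,0,0,0,0.27],[0,0,0,0,0,0,0.27],[0,0,-3,0,0,0,0.3],[0,0,-6,0,0,0,0.3],[0,0,-6,0,0,0,0.3],[-3,-4,0,0,0,0,0.3],[-3,-4.2,0,0,0,0,0.3],[0,-4,0,0,0,0,0.3],[0,0,0,0,0,0,0.3],[0,0,0,0,0,0,0.3]]]' 20
python3 - <<'E'
from h import *
st(); s=snap('wrist','w15'); align(s); b=blobs(s); print(b['red']); print(b['blue'])
n2=np.array([.5885,-.027,0])+np.array([.0016,.0841,0]); c,n=np.cos(-.0195),np.sin(-.0195)
for f in(0,.1,1.36):
  x,y=.02-.065*np.cos(f),.125+.065*np.sin(f); print(f,[w2px(s,[n2+[c*x-n*y,n*x+c*y,z]])[0].round(1).tolist() for z in(.072,.056)])
t=snap('top','t15'); b=blobs(t); print({k:b[k] for k in('red','orange','green')})
E
```

```text
time_s: 50.58
tool_pos: [0.5969, 0.0595, 0.2145]
tcp_rot: [-3.141, -0.001, 3.12]
force: [0.5, 0.0, -0.8]
grip_width: 0.302
grasp_force: 0.0
{'time_s': 50.575, 'tool_pos': [0.5969, 0.0595, 0.2145], 'tcp_rot': [-3.1415, -0.0012, 3.12], 'joint_positions': [0.0993, 0.4526, 0.2448, 1.3642, 0.0, 0.1209], 'force': [0.5481, 0.034, -0.843], 'grip_width': 0.302, 'grasp_force': 0.0}
ptr row 287 col 319.56 mark col 319.31
[([454, 162, 31, 20, 422], [470.8, 171.4]), ([375, 253, 51, 11, 462], [399.9, 258.2]), ([214, 254, 51, 10, 471], [238.9, 258.5]), ([295, 254, 50, 10, 474], [319.2, 258.4])]
[([209, 191, 56, 62, 3199], [237.2, 221.2]), ([294, 190, 52, 63, 3221], [319.5, 220.8]), ([375, 190, 55, 63, 3267], [401.5, 220.8]), ([216, 265, 49, 1, 49], [240.0, 265.0]), ([295, 265, 49, 1, 49], [319.0, 265.0]), ([375, 265, 49, 1, 49], [399.0, 265.0])]
0 [[476.1, 169.7], [467.8, 168.7]]
0.1 [[484.1, 170.1], [475.4, 169.1]]
1.36 [[544.4, 232.6], [533.1, 228.4]]
{'red': [([14, 200, 71, 20, 420], [48.1, 209.2]), ([572, 216, 16, 25, 305], [579.4, 228.4]), ([246, 223, 6, 6, 26], [248.6, 225.2]), ([462, 279, 36, 39, 344], [478.0, 296.9]), ([0, 303, 24, 56, 943], [11.5, 328.4]), ([11, 359, 4, 3, 9], [12.7, 359.9]), ([0, 369, 23, 53, 740], [11.4, 392.9]), ([12, 423, 4, 3, 8], [13.2, 424.2]), ([0, 432, 24, 48, 569], [12.9, 453.8])], 'orange': [([3, 191, 63, 21, 524], [33.3, 201.0]), ([350, 208, 6, 6, 32], [352.7, 210.5]), ([638, 218, 2, 22, 30], [638.7, 226.6])], 'green': []}
```

```bash
python3 -c "
from bench import ctrl
print(ctrl.close_job())"
```

```text
the job is handed in; nothing more can be done
None
```

The job is handed in after about 51 s of robot time, but the hand-in returned no verdict: blue is in nest 1 and orange in nest 2, all three covers are latched, the pointer stands within about 0.3 mm of the green mark by the camera, and the lever is back at its locked stop.

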